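# Gate the tipping pan with a scraper

## Task

Take the bench scraper from its rest by the handle and hold its blade slantwise across the mouth of the tipping pan, so that only a narrow gap stays open on the side where the open tub stands; tip the pan by pressing with the blade, so that all five hazelnuts run out through that gap into the open tub. Then let the pan come back to its resting position and lean the scraper in its rest again, blade down against the rail. Leave the label roll undisturbed.

Things in the scene. Friction and masses are not known exactly. Their poses are not given: they have to be found in the camera images.
- pan: Steel tipping pan, mouth (open end) at its -x, to the robot's right. Origin on the hinge axis (its y axis), mid-width, 120 mm above the table; the axes turn with the pan, z is the floor's normal. Flat floor, top at z = +20 mm, from x = -125 mm (mouth edge, no lip) to +45 mm (back wall); inner width 190 mm (y -95 to +95). Back and side walls 3 mm thick, tops at z = +57 mm.
- pan_mouth (a point): Middle of the pan's mouth edge, on the floor; axes as the pan. At rest the mouth stands high: the floor slopes 0.08 rad down to the back, where the nuts lie. Pressing the floor near the mouth tips the pan mouth-down, up to 0.50 rad from rest (floor 0.42 rad mouth-down). A spring returns it: 0.2 N m near rest to 0.6 N m fully tipped, about 2 to 7 N pressed 80 mm from the hinge.
- open_tub: Open steel tub, fixed, 150 x 108 x 62 mm (x, y, z), walls and floor 3 mm; origin under its centre. It stands below the near or the far half of the pan's mouth (seen from the robot), parallel to the pan, centre about 57 mm to that side of the pan's middle and 185 mm before the hinge axis. The fully tipped mouth edge hangs about 10 mm inside it and 20 mm above its rim.
- lidded_tub: The same tub with a lid and a small wire handle, 79 mm high overall, fixed below the other half of the mouth. Not to be used. Origin under its centre.
- nut_0_centre (a point): Centre of a round hazelnut, 20 mm in diameter, 10 g, one of five that lie along the back of the pan. It rolls freely.
- nut_1_centre (a point): Centre of a round hazelnut, 20 mm in diameter, 10 g, one of five that lie along the back of the pan. It rolls freely.
- nut_2_centre (a point): Centre of a round hazelnut, 20 mm in diameter, 10 g, one of five that lie along the back of the pan. It rolls freely.
- nut_3_centre (a point): Centre of a round hazelnut, 20 mm in diameter, 10 g, one of five that lie along the back of the pan. It rolls freely.
- nut_4_centre (a point): Centre of a round hazelnut, 20 mm in diameter, 10 g, one of five that lie along the back of the pan. It rolls freely.
- scraper_handle (a point): Centre of the bench scraper's handle, a round bar 24 mm thick, 150 mm long along the point's y. The flat blade is 150 mm wide (y) and 2 mm thick: +x points from blade to handle (up, when it stands on its edge); the blade's edge lies at x = -66 mm, z = -12 mm, its top at x = -6 mm, z = -7 mm. 0.16 kg.
- scraper: The same bench scraper as a body, 78 x 150 x 24 mm, axes as scraper_handle; origin 27 mm towards the blade from the handle's centre and 12 mm from it along -z. At the start it stands in the rest edge down, the face away from the bulging handle against the rail, leaning back over the rail: its x axis about 0.4 rad from upright, towards the rest's -x.
- rest: Fixed steel scraper rest: base plate 75 x 180 x 5 mm; a round 8 mm rail, 140 mm long along y, centre 30 mm above the table at x = 0; a foot stop 8 mm high, its face at x = +15.5 mm. Origin under the plate's middle. The blade's edge stands on the plate between rail and stop, leaning on the rail: the handle's centre is then about 70 mm above the table at x = -1 mm.
- labels: Roll of labels, 64 mm across, 30 mm high, loose, a bystander; origin under its centre.

How it is judged (in metres and radians):
On the way:
1. the pan is tipped mouth-down by at least 0.15 rad, pressed by the scraper held in the fingers (angle between pan's own z axis and vertical above 0.15 rad and contact force between scraper and pan above 0.3 N and contact force between scraper and the fingers above 0.5 N), for 0.2 s.
At the end, for the whole second after the job is handed in: All five nuts are inside the open tub; the scraper leans in its rest, released and still, edge down between rail and stop, 0.1 to 0.6 rad from upright with its handle up, within 30 mm of the middle of the rest; the pan is back at rest (floor within 0.03 rad of its resting slope) (x of nut_0_centre in the frame of open_tub between -0.073 and 0.073 m and y of nut_0_centre in the frame of open_tub between -0.052 and 0.052 m and z of each of nut_0_centre, nut_1_centre, nut_2_centre, nut_3_centre, nut_4_centre in the frame of open_tub below 0.055 m and x of nut_1_centre in the frame of open_tub between -0.073 and 0.073 m and y of nut_1_centre in the frame of open_tub between -0.052 and 0.052 m and x of nut_2_centre in the frame of open_tub between -0.073 and 0.073 m and y of nut_2_centre in the frame of open_tub between -0.052 and 0.052 m and x of nut_3_centre in the frame of open_tub between -0.073 and 0.073 m and y of nut_3_centre in the frame of open_tub between -0.052 and 0.052 m and x of nut_4_centre in the frame of open_tub between -0.073 and 0.073 m and y of nut_4_centre in the frame of open_tub between -0.052 and 0.052 m and x of scraper_handle in the frame of rest between -0.035 and 0.03 m and y of scraper_handle in the frame of rest between -0.03 and 0.03 m and z of scraper_handle in the frame of rest between 0.058 and 0.085 m and angle between scraper_handle's own x axis and vertical between 0.1 and 0.6 rad and linear speed of scraper below 0.02 m/s and angle between pan's own z axis and vertical below 0.11 rad); the robot touches nothing.
It fails at once if the label roll is moved more than 30 mm (distance of labels from where it was at the start of the episode above 0.03 m).
It also fails if it takes over 51 s, if anything falls off the work surface, if the arm or the gripper's body presses on something with over 40 N, if the wrist force passes 120 N, or if a joint passes its speed limit or range.

## Robot

A 6-joint arm with a two-finger parallel gripper is mounted at the origin on the work surface; the furniture and walls round the work are solid. World frame = base frame: x ahead of the robot, y to its left, z up, the work surface at z = 0. Lengths are in m, angles in degrees, forces in N, time in s.
With the tool pointing down it reaches from about 0.375 to 0.9 m from the base axis. Payload 3.1 kg.
Tool frame: the origin (TCP) lies between the finger pads; the fingertips stand 22 mm ahead of it and the grasp point (between the pads) lies 3 mm ahead of it (bot.tip_extent is the distance from the TCP to the fingertips, in m); y points along the fingers, z is the direction in which the jaws open and shut, and the axes are right-handed (so a half turn about y gives the same grasp; the last joint's range is limited). The gripper opens to 87 mm and grips with 3 to 60 N. Pads are 19 mm wide; open, the fingers measure 117 mm over their backs; the gripper's body (75 mm by 190 mm) begins 51 mm behind the grasp point.
Start: joints at [-80.587, 30.224, 82.088, -0, 67.689, -10.227], TCP at [0.21, -0.589, 0.21] pointing down, gripper open.
Joint ranges: [-176.69, 176.69], [-43.24, 126.21], [12.49, 139.97], [-82, 262], [0, 151.66], [-163.58, 163.58]. Speed limits (degrees/s): [159.86, 159.86, 180, 180, 180, 180].

## Interface

Orientations are given as a 3x3 rotation matrix whose columns are the frame's x, y, z axes.
In Python, from rig import bot, eyes, models gives the robot as it stands. The module is installed in compiled form; this text tells all that it offers.
- The arm moves only by the tool arm_command, never from a script. Its arguments are lists of equal length, an entry for each row: "translation": the shift along the tool's x, y, z each as a share of 0.08 m, from -1 to 1, a list of three; "rotation": the turn, a rotation vector about the tool's x, y, z each as a share of 60 degrees, from -1 to 1, a list of three; "grip": the closure, from -1 (fully open) to 1 (shut), so that 0 is half open. In form: {"translation": [[x, y, z], ...], "rotation": [[rx, ry, rz], ...], "grip": [grip, ...]}. A call has 1 to 5 rows; each row is the pose to reach, as a shift and turn from the pose commanded when the call began, along the tool's axes at that moment; what a row does not reach only later rows make up. A row lasts 1/10 s, in which the tool goes at most 50 mm and 8.59 degrees, less where a joint would pass 70% of its speed; a pose out of reach is approached as far as the arm can. A call with a number of a shift or a turn outside -1 to 1 is refused whole. A call with a gripper value outside its range is refused whole. The fingers move at their own pace and stop on an object; the grip force is fixed at half the most. Time passes only in rows, so rows that repeat a pose let the fingers close. It gives the time, the measured TCP pose, the force and the opening at its end, in the units of the state.
- bot.read_state(): the state, without advancing time (a new reading comes with each control period).
- eyes.capture(name): name is "scene" or "top" or "wrist"; returns a dict with "image" (420x560x3 uint8, blue, green, red), "mtx" (3x3 intrinsics, pixels), "rvec" (rotation vector, rad) and "tvec" (3), from world to camera coordinates, as OpenCV has them; the wrist camera has in their place "hand_eye" (4x4, takes a point from camera to tool coordinates, whose origin is the TCP and whose axes are the tool frame's). Camera axes: x right, y down, z forward; pixel columns grow to the right and rows downward; lengths in m; the calibration is good to about 2 mm. A picture is of the moment at which its call begins: read the wrist's pose just before it. There is no depth.
- bot.hand_in(): hands the job in, once; it reports no verdict.
Trained networks look in the newest picture that a camera, given by its name, has taken for a name from the list of things; names that differ only in an ending like _2 or _b are one class to them, and where a whole thing is asked for, a point or a joint stands for the part that bears it (a point fixed in the world has none). Each returns a list of dicts, best first, with "conf" (0 to 1); they miss things now and then, are a little off and sometimes report something else, mostly with a low value. They report only what shows in the picture. A call takes as long as a camera call.
- models.recognise(camera, thing): "extent" ([left, top, right, bottom] as shares, 0 to 1, of the picture: columns of its width, rows of its height, round what is visible of it).
- models.spot_point(camera, thing): "point" ([column, row] as shares, 0 to 1, of the picture: columns of its width, rows of its height: a listed point, or the origin of a listed thing).
The state is a dict: "time_s": time; "joint_positions": joint angles; "qvel": joint speeds; "tau": joint torques, N m; "position": TCP position; "tcp_rot": TCP orientation; "force": force on the tool from outside, world axes, zero at the start; "moment": the same for the moment, N m; "opening": opening from 0.0 (shut) to 1.0 (fully open).
Only numpy, scipy, OpenCV 4.12 (cv2) and the standard library are available. Lean on these libraries where they do the work, as an engineer would, in place of code of your own. Each camera call takes 0.05 s, during which the arm holds its last target. There are 200 camera calls.

## Working session

There is one attempt and no reset: what is moved stays moved. The work goes in short steps, Python scripts to look and compute and a tool call to move; the robot and the scene stay as the last step left them, time stands still between calls to the robot, and variables do not carry over. Pictures are saved under pics/ and viewed, about 8 in all and at most 12, crops included, and the job is handed in when it is done.

Besides the shell and the picture viewer there is one more tool, called after "Call:" by a JSON object that holds its "method" and its "body", one argument or row to a line. arm_command: Moves the arm, as the interface text tells. Shift numbers are shares of 0.08 m and turn numbers shares of 60 degrees, none past 1 either way. Its arguments: {"type":"object","properties":{"translation":{"type":"array"},"rotation":{"type":"array"},"grip":{"type":"array"}},"required":["translation","rotation","grip"]}

```bash
mkdir -p pics; ls
cat > h.py <<'E'
import numpy as np, cv2
from rig import bot, eyes, models
def cap(n,save=None):
    s=bot.read_state(); c=eyes.capture(n); c['s']=s
    if save: cv2.imwrite('pics/'+save,c['image'])
    if 'rvec' in c:
        R=cv2.Rodrigues(np.array(c['rvec'],float))[0]; t=np.array(c['tvec'],float).ravel()
        c['R']=R; c['C']=-R.T@t
    else:
        H=np.array(c['hand_eye']); Rt=np.array(s['tcp_rot']); 
        Rc=Rt@H[:3,:3]; c['C']=Rt@H[:3,3]+np.array(s['position']); c['R']=Rc.T
    return c
def ray(c,p):
    d=np.linalg.inv(c['mtx'])@np.array([p[0],p[1],1.]); return c['R'].T@d
def onz(c,p,z):
    d=ray(c,p); return c['C']+d*(z-c['C'][2])/d[2]
def proj(c,X):
    x=np.array(c['mtx'])@(c['R']@(np.asarray(X,float)-c['C'])); return x[:2]/x[2]
def tri(cs,ps):
    A=np.zeros((3,3));b=np.zeros(3);
    for c,p in zip(cs,ps):
        d=ray(c,p);d/=np.linalg.norm(d);M=np.eye(3)-np.outer(d,d);A+=M;b+=M@c['C']
    X=np.linalg.solve(A,b); return X,[np.round(proj(c,X)-p,1) for c,p in zip(cs,ps)]
def spot(n,t):
    return [(np.array(r['point'])*[560,420],round(r['conf'],2)) for r in models.spot_point(n,t)]
E
cat > a.py <<'E'
from h import *
np.set_printoptions(precision=4,suppress=True)
S=cap('scene','scene.png');T=cap('top','top.png')
print(S['C'],T['C'])
for t in ['pan','pan_mouth','open_tub','lidded_tub','scraper_handle','scraper','rest','labels','nut_0_centre']:
    a=spot('scene',t);b=spot('top',t); print(t,[(x[0].round(1),x[1]) for x in a[:5]],[(x[0].round(1),x[1]) for x in b[:5]])
    if a and b: print('   ',*tri([S,T],[a[0][0],b[0][0]]), onz(T,b[0][0],0))
im=np.hstack([S['image'],T['image']]); cv2.imwrite('pics/both.png',cv2.resize(im,(800,300)))
print(bot.read_state())
E
python3 a.py
```

```text
pics
[ 0.7378 -0.9688  0.687 ] [0.479  0.0318 1.0641]
pan [(array([283.7, 177.8]), 0.65)] [(array([384.5, 234.1]), 0.63)]
    [ 0.5371 -0.1734  0.3065] [array([-30.3,  -2.5]), array([ -5.8, -30.4])] [ 0.4818 -0.2699  0.    ]
pan_mouth [(array([276.7, 183.7]), 0.64)] [(array([225.9, 215.8]), 0.78)]
    [0.5241 0.1227 0.1486] [array([ 0., -0.]), array([0., 0.])] [0.5315 0.1375 0.    ]
open_tub [(array([246.3, 244.4]), 0.61), (array([293.4, 249.1]), 0.17), (array([311. , 166.9]), 0.17)] []
lidded_tub [(array([292.8, 249.8]), 0.61)] [(array([261.4, 201. ]), 0.86)]
    [0.5772 0.0485 0.0018] [array([-3.4,  0.2]), array([-0.7, -3.3])] [0.5689 0.0468 0.    ]
scraper_handle [(array([215.6, 290.3]), 0.96), (array([310.5, 165.5]), 0.71)] [(array([384. , 236.4]), 0.56)]
    [ 0.4773 -0.2458  0.0789] [array([-0.6, -0. ]), array([-0.2, -0.5])] [ 0.4759 -0.2684  0.    ]
scraper [(array([218.2, 301.6]), 0.74), (array([289.7, 308.9]), 0.19)] [(array([377.4, 239.4]), 0.67)]
    [ 0.4742 -0.238   0.0432] [array([-2.8, -0.1]), array([-0.7, -2.2])] [ 0.4684 -0.2511  0.    ]
rest [(array([217.7, 320. ]),
[... 322 characters left out ...]
ray([159.3, 192. ]), 0.53), (array([261.1, 200.5]), 0.47)]
    [ 0.6043 -0.1177  0.31  ] [array([-16.9,   0.6]), array([ -2.7, -17.6])] [ 0.6099 -0.1855  0.    ]
{'time_s': 1.0, 'joint_positions': array([-80.5874,  30.2225,  82.0878,   0.0004,  67.6904, -10.2281]), 'qvel': array([-0.0171,  0.021 , -0.0242, -0.0075, -0.0377,  0.0296]), 'tau': array([ -0.0006, -44.0024, -17.699 ,   0.0635,   0.0505,  -0.    ]), 'position': array([ 0.2101, -0.5886,  0.2101]), 'tcp_rot': array([[-0.9418,  0.    ,  0.3361],
       [-0.3361,  0.    , -0.9418],
       [-0.    , -1.    , -0.    ]]), 'force': array([0.0992, 0.2384, 0.2615]), 'moment': array([-0.0196, -0.0354,  0.0252]), 'opening': 0.9990499774568491}
```

View pics/top.png

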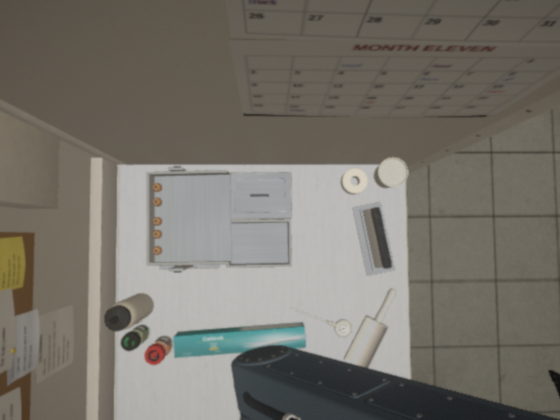

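View pics/scene.png

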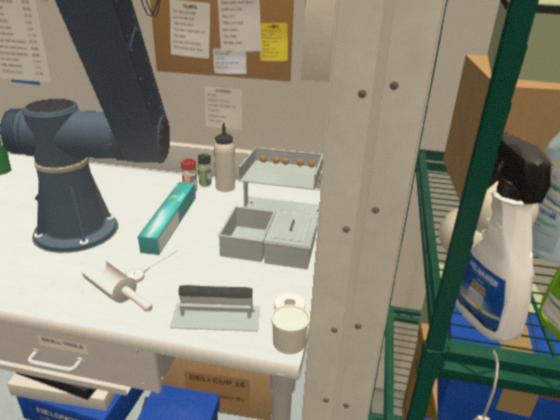

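The top view shows the pan's mouth edge at column ~231 and the nuts along its back at column ~157. The open tub is at (260,243) on the near side and the lidded tub at (261,196). The scraper in its rest is at (376,238), and the label roll is at (354,181). Next I'll crop for precise corners.

Run:
```python
from h import *
im=cv2.imread('pics/top.png')[155:285,140:400]; cv2.imwrite('pics/crop1.png',cv2.resize(im,None,fx=3.07,fy=3.07,interpolation=cv2.INTER_CUBIC))
```

```text
(no output)
```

View pics/crop1.png

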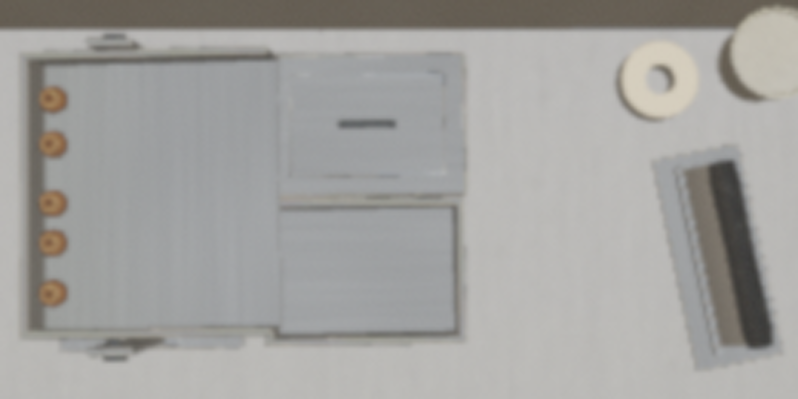

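Run:
```python
from h import *
np.set_printoptions(precision=4,suppress=True)
T=cap('top')
def P(x,y,z): return onz(T,(x/3.07+140-.3,y/3.07+155-.3),z)
for n,l,z in [('mouth',[(278,58),(278,330)],.15),('walltops back',[(22,55),(22,340)],.175),('tub',[(465,196),(462,340),(280,340)],.062),('lid',[(466,53),(465,196)],.062),
 ('plate',[(652,160),(738,146),(783,352),(697,370)],.005),('handle top',[(722,160),(760,348)],.075),('handle edges',[(709,165),(737,158),(773,345),(745,350)],.072),
 ('nuts',[(52,98),(52,143),(52,203),(52,243),(52,293)],.147),('roll',[(659,80)],.03),('tall',[(775,50)],.08),('wall',[(300,28)],0)]:
    print(n); [print('  ',P(*p,z)) for p in l]
```

```text
mouth
   [0.6172 0.113  0.15  ]
   [0.4228 0.1132 0.15  ]
walltops back
   [0.616  0.2877 0.175 ]
   [0.4192 0.2858 0.175 ]
tub
   [ 0.5209 -0.0257  0.062 ]
   [ 0.4082 -0.0223  0.062 ]
   [0.4097 0.1195 0.062 ]
lid
   [ 0.6342 -0.0274  0.062 ]
   [ 0.5209 -0.0257  0.062 ]
plate
   [ 0.5525 -0.1859  0.005 ]
   [ 0.5639 -0.2587  0.005 ]
   [ 0.3916 -0.293   0.005 ]
   [ 0.3775 -0.2205  0.005 ]
handle top
   [ 0.5473 -0.2267  0.075 ]
   [ 0.4007 -0.2535  0.075 ]
handle edges
   [ 0.5436 -0.2171  0.072 ]
   [ 0.549  -0.2394  0.072 ]
   [ 0.4026 -0.2647  0.072 ]
   [ 0.399  -0.2426  0.072 ]
nuts
   [0.5893 0.2743 0.147 ]
   [0.557 0.274 0.147]
   [0.5142 0.2736 0.147 ]
   [0.4857 0.2734 0.147 ]
   [0.4503 0.2731 0.147 ]
roll
   [ 0.6164 -0.1876  0.03  ]
tall
   [ 0.6332 -0.269   0.08  ]
wall
   [0.6652 0.1079 0.    ]
```

```bash
cat > plan.py <<'E'
import json
from h import *
from scipy.spatial.transform import Rotation as Ro, Slerp
a=np.deg2rad(11.2); RX=np.array([-np.sin(a),np.cos(a),0]); Z=np.array([0,0,1.])
def frame(sx,sz):   # scraper x,z axes -> tool rotation (tool y=-sx, tool z=-sz)
    y=-sx; z=-sz; return np.column_stack([np.cross(y,z),y,z])
def restR(l=.4): return frame(-np.sin(l)*RX+np.cos(l)*Z, np.cos(l)*RX+np.sin(l)*Z)
def tcp(h,R): return np.asarray(h)-.003*R[:,1]
def plan(p,R,wps):
    "wps: (pos,R,rows,ncalls,grip)"
    p=np.array(p,float);R=np.array(R,float);n=0
    for (q,Q,rows,k,g) in wps:
        q=np.asarray(q,float)
        p0=p.copy();R0=Ro.from_matrix(R);sl=Slerp([0,1],Ro.concatenate([R0,Ro.from_matrix(Q)]))
        for i in range(k):
            tr=[];ro=[]
            for j in range(rows):
                f=(i+(j+1)/rows)/k; pt=p0+(q-p0)*f; Rt=sl(f).as_matrix()
                tr.append((np.round(R.T@(pt-p)/.08,2)+0.).tolist())
                ro.append((np.round(np.rad2deg(Ro.from_matrix(R.T@Rt).as_rotvec())/60,3)+0.).tolist())
            print(json.dumps({"translation":tr,"rotation":ro,"grip":[g]*rows}), '!!' if max(np.abs(tr).max(),np.abs(ro).max())>1 else '')
            p=p+R@np.array(tr[-1])*.08; R=R@Ro.from_rotvec(np.deg2rad(np.array(ro[-1])*60)).as_matrix()
    print('end',p.round(4)); return p,R
E
python3 - <<'E'
from plan import *
s=bot.read_state(); R=restR(); g=tcp([.474,-.241,.071],R)
print(g, R)
plan(s['position'],s['tcp_rot'],[(g-.1*R[:,1],R,3,5,-1)])
E
```

```text
[ 0.47422692 -0.24214601  0.07376318] [[-9.80955155e-01 -7.56384191e-02  1.78901685e-01]
 [-1.94234351e-01  3.82001930e-01 -9.03519530e-01]
 [ 1.38777878e-17 -9.21060994e-01 -3.89418342e-01]]
{"translation": [[-0.3, 0.04, -0.17], [-0.6, 0.07, -0.33], [-0.9, 0.11, -0.5]], "rotation": [[-0.025, 0.009, 0.002], [-0.051, 0.019, 0.004], [-0.076, 0.028, 0.006]], "grip": [-1, -1, -1]} 
{"translation": [[-0.29, 0.05, -0.17], [-0.59, 0.1, -0.34], [-0.88, 0.16, -0.51]], "rotation": [[-0.026, 0.009, 0.001], [-0.051, 0.018, 0.003], [-0.077, 0.028, 0.005]], "grip": [-1, -1, -1]} 
{"translation": [[-0.29, 0.06, -0.18], [-0.58, 0.13, -0.35], [-0.87, 0.2, -0.52]], "rotation": [[-0.025, 0.009, 0.002], [-0.05, 0.018, 0.004], [-0.076, 0.027, 0.006]], "grip": [-1, -1, -1]} 
{"translation": [[-0.28, 0.08, -0.18], [-0.57, 0.17, -0.36], [-0.85, 0.25, -0.54]], "rotation": [[-0.025, 0.01, 0.002], [-0.051, 0.019, 0.004], [-0.076, 0.028, 0.006]], "grip": [-1, -1, -1]} 
{"translation": [[-0.28, 0.1, -0.17], [-0.55, 0.2, -0.35], [-0.83, 0.3, -0.53]], "rotation": [[-0.025, 0.009, 0.001], [-0.051, 0.019, 0.003], [-0.076, 0.028, 0.005]], "grip": [-1, -1, -1]} 
end [ 0.4815 -0.2802  0.1657]
```

Call:
{"method": "arm_command", "body": {
  "translation": [
    [-0.3,0.04,-0.17],
    [-0.6,0.07,-0.33],
    [-0.9,0.11,-0.5]
  ],
  "rotation": [
    [-0.025,0.009,0.002],
    [-0.051,0.019,0.004],
    [-0.076,0.028,0.006]
  ],
  "grip": [-1,-1,-1]
}}

```text
time_s: 1.35
position: [0.2649, -0.5263, 0.2013]
tcp_rot: [[-0.952, -0.02, 0.306], [-0.307, 0.078, -0.949], [-0.005, -0.997, -0.08]]
force: [-0.0, 0.1, -0.2]
opening: 0.998
```

Call:
{"method": "arm_command", "body": {
  "translation": [
    [-0.29,0.05,-0.17],
    [-0.59,0.1,-0.34],
    [-0.88,0.16,-0.51]
  ],
  "rotation": [
    [-0.026,0.009,0.001],
    [-0.051,0.018,0.003],
    [-0.077,0.028,0.005]
  ],
  "grip": [-1,-1,-1]
}}

```text
time_s: 1.65
position: [0.3194, -0.4647, 0.1922]
tcp_rot: [[-0.96, -0.038, 0.277], [-0.279, 0.156, -0.947], [-0.007, -0.987, -0.16]]
force: [-0.1, -0.2, -0.6]
opening: 1.0
```

Call:
{"method": "arm_command", "body": {
  "translation": [
    [-0.29,0.06,-0.18],
    [-0.58,0.13,-0.35],
    [-0.87,0.2,-0.52]
  ],
  "rotation": [
    [-0.025,0.009,0.002],
    [-0.05,0.018,0.004],
    [-0.076,0.027,0.006]
  ],
  "grip": [-1,-1,-1]
}}

```text
time_s: 1.95
position: [0.3741, -0.4033, 0.1834]
tcp_rot: [[-0.968, -0.053, 0.246], [-0.251, 0.233, -0.939], [-0.007, -0.971, -0.239]]
force: [-0.1, -0.3, 0.7]
opening: 1.003
```

Call:
{"method": "arm_command", "body": {
  "translation": [
    [-0.28,0.08,-0.18],
    [-0.57,0.17,-0.36],
    [-0.85,0.25,-0.54]
  ],
  "rotation": [
    [-0.025,0.01,0.002],
    [-0.051,0.019,0.004],
    [-0.076,0.028,0.006]
  ],
  "grip": [-1,-1,-1]
}}

```text
time_s: 2.25
position: [0.4283, -0.3409, 0.1747]
tcp_rot: [[-0.975, -0.065, 0.213], [-0.222, 0.309, -0.925], [-0.005, -0.949, -0.315]]
force: [-0.3, -0.8, 0.1]
opening: 0.999
```

Call:
{"method": "arm_command", "body": {
  "translation": [
    [-0.28,0.1,-0.17],
    [-0.55,0.2,-0.35],
    [-0.83,0.3,-0.53],
    [-0.83,0.3,-0.53]
  ],
  "rotation": [
    [-0.025,0.009,0.001],
    [-0.051,0.019,0.003],
    [-0.076,0.028,0.005],
    [-0.076,0.028,0.005]
  ],
  "grip": [-1,-1,-1,-1]
}}

```text
time_s: 2.65
position: [0.483, -0.2779, 0.165]
tcp_rot: [[-0.98, -0.077, 0.181], [-0.197, 0.383, -0.902], [-0.0, -0.92, -0.391]]
force: [-0.1, -0.4, -0.5]
opening: 0.998
```

Run:
```python
from plan import *
np.set_printoptions(precision=4,suppress=True)
W=cap('wrist','w1.png'); s=W['s']; print(s['time_s'],s['position'],s['force'],s['joint_positions'])
R=restR(); print(np.rad2deg(Ro.from_matrix(R.T@s['tcp_rot']).as_rotvec()))
for t in ['scraper_handle','rest','labels']:
    print(t,[(x[0].round(1),x[1]) for x in spot('wrist',t)[:3]])
h=np.array([.474,-.241,.071]); print('pred handle',proj(W,h), [proj(W,h+.075*s*np.array([.981,.195,0])) for s in(1,-1)], 'rest',proj(W,[.4714,-.2395,0]))
```

```text
2.65 [ 0.483  -0.2779  0.165 ] [-0.1468 -0.363  -0.485 ] [-48.1264  36.4227  82.5741  11.5878  81.2834  26.6878]
[-0.0988 -0.1571 -0.0611]
scraper_handle [(array([281.6, 212.3]), 0.93), (array([104.9, 137.8]), 0.7)]
rest [(array([310.4, 198.1]), 0.63)]
labels [(array([290.9,  33.6]), 0.93)]
pred handle [283.9463 210.7436] [array([284.233 , 121.6026]), array([283.7009, 287.0599])] rest [307.8806 194.8345]
```

View pics/w1.png

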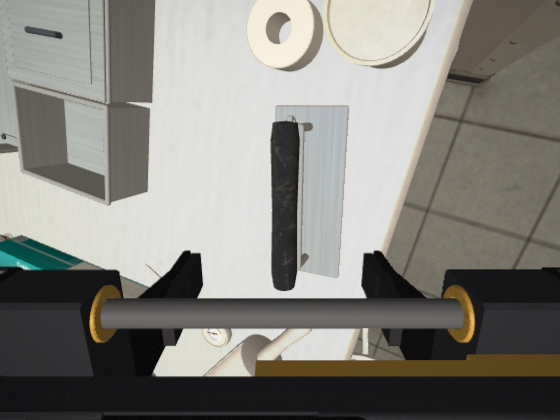

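The wrist view shows the handle ends at (285,122) and (284,290), within 1–3 px of the prediction. I can move straight in to the grasp.

Run:
```python
from plan import *
s=bot.read_state(); R=restR(); g=tcp([.474,-.241,.071],R)
plan(s['position'],s['tcp_rot'],[(g,R,3,2,-1)])
```

```text
{"translation": [[0.0, 0.21, 0.0], [0.0, 0.42, 0.0], [0.0, 0.63, 0.0]], "rotation": [[0.0, 0.0, 0.0], [0.0, 0.0, 0.0], [-0.001, 0.0, 0.0]], "grip": [-1, -1, -1]} 
{"translation": [[-0.01, 0.2, -0.01], [-0.01, 0.41, -0.01], [-0.01, 0.62, -0.01]], "rotation": [[0.0, 0.0, 0.0], [0.0, 0.0, 0.0], [0.0, -0.001, 0.0]], "grip": [-1, -1, -1]} 
end [ 0.4743 -0.242   0.074 ]
```

Call:
{"method": "arm_command", "body": {
  "translation": [
    [0,0.21,0],
    [0,0.42,0],
    [0,0.63,0]
  ],
  "rotation": [
    [0,0,0],
    [0,0,0],
    [0,0,0]
  ],
  "grip": [-1,-1,-1]
}}

```text
time_s: 3.15
position: [0.4772, -0.2621, 0.1192]
tcp_rot: [[-0.981, -0.074, 0.178], [-0.193, 0.38, -0.905], [-0.0, -0.922, -0.388]]
force: [0.2, 0.0, -0.2]
opening: 1.0
```

Call:
{"method": "arm_command", "body": {
  "translation": [
    [0,0.2,0],
    [0,0.4,0],
    [0,0.61,0],
    [0,0.61,0]
  ],
  "rotation": [
    [0,0,0],
    [0,0,0],
    [0,0,0],
    [0,0,0]
  ],
  "grip": [-1,-1,-1,-1]
}}

```text
time_s: 3.55
position: [0.4722, -0.2416, 0.0732]
tcp_rot: [[-0.981, -0.078, 0.177], [-0.193, 0.384, -0.903], [0.003, -0.92, -0.392]]
force: [-0.5, -0.4, -0.7]
opening: 0.994
```

Call:
{"method": "arm_command", "body": {
  "translation": [
    [0,0,0],
    [0,0,0],
    [0,0,0],
    [0,0,0],
    [0,0,0]
  ],
  "rotation": [
    [0,0,0],
    [0,0,0],
    [0,0,0],
    [0,0,0],
    [0,0,0]
  ],
  "grip": [1,1,1,1,1]
}}

```text
time_s: 4.05
position: [0.4742, -0.2427, 0.0747]
tcp_rot: [[-0.981, -0.075, 0.179], [-0.194, 0.381, -0.904], [-0.0, -0.921, -0.388]]
force: [1.1, -0.5, -0.1]
opening: 0.63
```

Call:
{"method": "arm_command", "body": {
  "translation": [
    [0,0,0],
    [0,0,0],
    [0,0,0]
  ],
  "rotation": [
    [0,0,0],
    [0,0,0],
    [0,0,0]
  ],
  "grip": [1,1,1]
}}

```text
time_s: 4.35
position: [0.4741, -0.2424, 0.0743]
tcp_rot: [[-0.981, -0.076, 0.179], [-0.194, 0.382, -0.904], [0.0, -0.921, -0.389]]
force: [0.4, 0.0, 0.1]
opening: 0.358
```

Call:
{"method": "arm_command", "body": {
  "translation": [
    [0,0,0],
    [0,0,0],
    [0,0,0],
    [0,0,0],
    [0,0,0]
  ],
  "rotation": [
    [0,0,0],
    [0,0,0],
    [0,0,0],
    [0,0,0],
    [0,0,0]
  ],
  "grip": [1,1,1,1,1]
}}

```text
time_s: 4.85
position: [0.474, -0.2424, 0.0743]
tcp_rot: [[-0.981, -0.076, 0.179], [-0.194, 0.382, -0.904], [0.0, -0.921, -0.389]]
force: [-0.7, 0.1, -0.1]
opening: 0.013
```

```bash
cat > geo.py <<'E'
from plan import *
th=np.deg2rad(25); H=np.array([.520,.236,.120]); 
by=np.array([np.cos(th),np.sin(th),0]); 
def pose(al,E,lift=0):
    "pan floor mouth-down by al (rest -.08); blade edge centre E=(x,y at rest), blade normal to floor"
    def rot(al): return Ro.from_rotvec([al,0,0]).as_matrix()   # +x rotation: +y side goes up => mouth(-y) down
    e=np.array([E[0]-H[0],E[1]-H[1],.02+lift])
    M=rot(al); sx=M@Z; y=by; sz=np.cross(sx,M@y)
    R=frame(sx,sz)
    hc=H+M@e+.066*sx+.012*sz
    return tcp(hc,R),R
E
python3 - <<'E'
from geo import *
np.set_printoptions(precision=4,suppress=True)
s=bot.read_state(); print(s['time_s'],s['opening'],s['force'],s['position'])
q,Q=pose(-.08,(.542,.151),.12); print(q)
R=np.array(s['tcp_rot']); p=np.array(s['position'])
u=p+[0,0,.05]
plan(p,R,[(u,R,3,1,1),([.49,-.20,.26],R,3,2,1),(q,Q,3,5,1)])
E
```

```text
4.85 0.012925224455505584 [-0.7417  0.142  -0.1177] [ 0.474  -0.2424  0.0743]
[0.5369 0.1788 0.3343]
{"translation": [[0.0, -0.19, -0.08], [0.0, -0.38, -0.16], [0.0, -0.58, -0.24]], "rotation": [[0.0, 0.0, 0.0], [0.0, 0.0, 0.0], [0.0, 0.0, 0.0]], "grip": [1, 1, 1]} 
{"translation": [[-0.05, -0.23, -0.18], [-0.1, -0.46, -0.37], [-0.15, -0.69, -0.55]], "rotation": [[0.0, 0.0, 0.0], [0.0, 0.0, 0.0], [0.0, 0.0, 0.0]], "grip": [1, 1, 1]} 
{"translation": [[-0.05, -0.22, -0.19], [-0.1, -0.45, -0.37], [-0.15, -0.68, -0.56]], "rotation": [[0.0, 0.0, 0.0], [0.0, 0.0, 0.0], [0.0, 0.0, 0.0]], "grip": [1, 1, 1]} 
{"translation": [[-0.1, 0.06, -0.3], [-0.2, 0.12, -0.6], [-0.3, 0.18, -0.91]], "rotation": [[0.03, -0.015, -0.005], [0.06, -0.03, -0.009], [0.091, -0.045, -0.014]], "grip": [1, 1, 1]} 
{"translation": [[-0.11, 0.03, -0.3], [-0.23, 0.06, -0.6], [-0.34, 0.09, -0.9]], "rotation": [[0.03, -0.014, -0.005], [0.06, -0.029, -0.009], [0.09, -0.044, -0.014]], "grip": [1, 1, 1]} 
{"translation": [[-0.13, 0.0, -0.3], [-0.26, 0.0, -0.6], [-0.39, 0.0, -0.89]], "rotation": [[0.03, -0.015, -0.004], [0.06, -0.03, -0.009], [0.091, -0.045, -0.014]], "grip": [1, 1, 1]} 
{"translation": [[-0.14, -0.03, -0.29], [-0.28, -0.06, -0.58], [-0.42, -0.09, -0.87]], "rotation": [[0.03, -0.014, -0.004], [0.06, -0.029, -0.009], [0.09, -0.044, -0.014]], "grip": [1, 1, 1]} 
{"translation": [[-0.16, -0.06, -0.28], [-0.31, -0.12, -0.56], [-0.47, -0.17, -0.84]], "rotation": [[0.03, -0.015, -0.004], [0.061, -0.03, -0.009], [0.091, -0.045, -0.013]], "grip": [1, 1, 1]} 
end [0.537  0.1792 0.3339]
```

The fingers closed almost fully (0.013), so the bar isn't between the pads. I'll look before moving anything.

Run:
```python
from plan import *
W=cap('wrist');S=cap('scene');cv2.imwrite('pics/g1.png',np.hstack([cv2.resize(W['image'],(400,300)),cv2.resize(S['image'][250:350,150:283],(400,300),interpolation=cv2.INTER_CUBIC)]))
for n,c in(('scene',S),('wrist',W)):
  for t in ['scraper_handle','scraper','rest']:
    print(n,t,[(x[0].round(1),x[1]) for x in spot(n,t)[:3]])
s=S['s'];print('tcp in scene',proj(S,s['position']),'tip',proj(S,np.array(s['position'])+.022*np.array(s['tcp_rot'])[:,1]),'handle pred',proj(S,[.474,-.241,.071]))
print('tcp in wrist',proj(W,s['position']),proj(W,np.array(s['position'])+.022*np.array(s['tcp_rot'])[:,1]))
```

```text
scene scraper_handle [(array([214.7, 290.4]), 0.58)]
scene scraper [(array([217.3, 299.7]), 0.82)]
scene rest [(array([216.3, 318.3]), 0.8)]
wrist scraper_handle [(array([285.9, 254.1]), 0.58)]
wrist scraper [(array([300.6, 236.4]), 0.56)]
wrist rest [(array([318.1, 224.2]), 0.9)]
tcp in scene [214.091446   290.80347185] tip [214.97032779 295.99692096] handle pred [214.34521143 291.67549354]
tcp in wrist [281.88771214 258.79962324] [281.87529978 244.15398068]
```

View pics/g1.png

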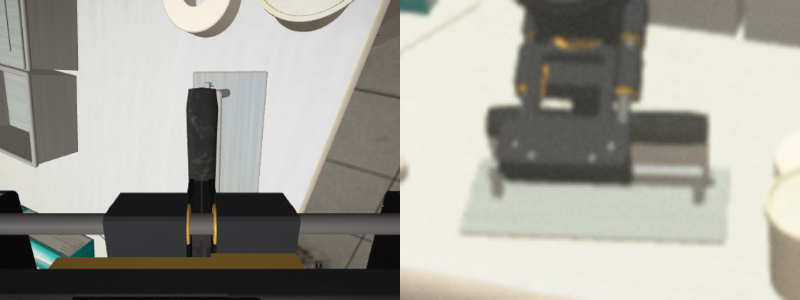

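Run:
```python
from h import *
W=cap('wrist');S=cap('scene')
a=cv2.resize(W['image'][100:400,180:380],(400,600),interpolation=cv2.INTER_CUBIC)
b=cv2.convertScaleAbs(a,alpha=3,beta=20)
cv2.imwrite('pics/g2.png',np.hstack([a,b]))
```

```text
(no output)
```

View pics/g2.png

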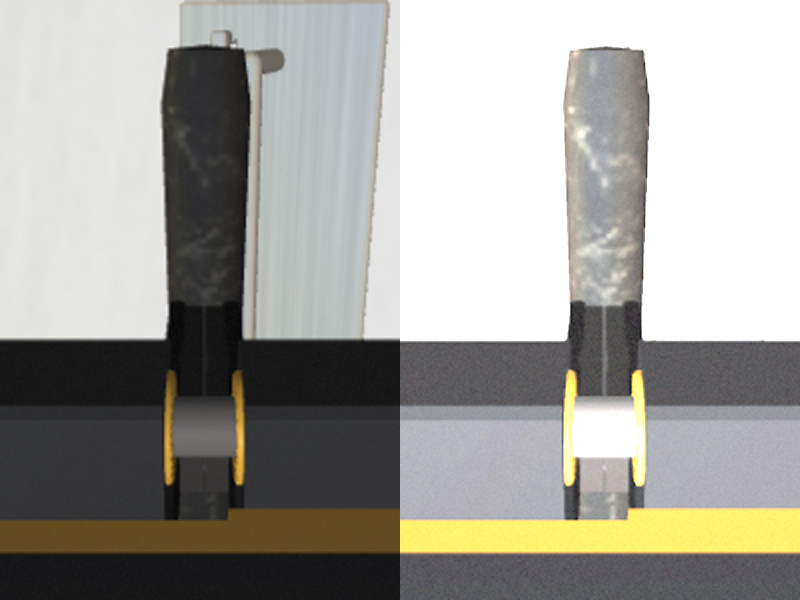

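Run:
```python
from plan import *
np.set_printoptions(precision=1,suppress=True)
W=cap('wrist'); s=W['s']; p=np.array(s['position']);R=np.array(s['tcp_rot']);x,y,z=R.T
print('opening',s['opening'],'cam in tool mm',R.T@(W['C']-p)*1000)
for yy in (.022,.015,.003,-.009,-.015,-.03): print(yy,'-x face',proj(W,p-.0095*x+yy*y),'+x face',proj(W,p+.0095*x+yy*y))
h=np.array([.474,-.241,.071]);u=np.array([.981,.195,0])
for e in(1,.7,.3,0): 
    c=h+.075*e*u; print(e,proj(W,c),'edges',proj(W,c+.012*z),proj(W,c-.012*z),'top',proj(W,c-.012*y))
g=cv2.cvtColor(W['image'],cv2.COLOR_BGR2GRAY)
for r in(130,150,200,240): 
    row=g[r,220:330].astype(int); d=np.where(row<100)[0]+220; print(r,d.min(),d.max())
```

```text
opening 0.007499218175814713 cam in tool mm [ -81.8 -174.9    0. ]
0.022 -x face [281.8 230.3] +x face [281.9 257.7]
0.015 -x face [281.9 234.2] +x face [281.9 262.4]
0.003 -x face [281.9 241.6] +x face [281.9 271.2]
-0.009 -x face [281.9 249.9] +x face [281.9 281.1]
-0.015 -x face [281.9 254.5] +x face [281.9 286.5]
-0.03 -x face [281.9 267.4] +x face [281.9 301.8]
1 [281.7 124. ] edges [304.7 123.9] [258.7 124. ] top [281.7 124.9]
0.7 [281.8 167. ] edges [304. 167.] [259.7 167. ] top [281.8 170.8]
0.3 [281.9 219.6] edges [303.  219.5] [260.8 219.6] top [281.9 226.6]
0 [282.  255.8] edges [302.3 255.8] [261.6 255.8] top [282.  264.9]
130 264 302
150 261 304
200 263 303
240 264 301
```

The fingers show as shut inside the handle, with the handle surface hiding the tips. A 16 mm lift will show whether the scraper is held.

Call:
{"method": "arm_command", "body": {
  "translation": [
    [0,-0.06,-0.02],
    [0,-0.12,-0.05],
    [0,-0.18,-0.08],
    [0,-0.18,-0.08]
  ],
  "rotation": [
    [0,0,0],
    [0,0,0],
    [0,0,0],
    [0,0,0]
  ],
  "grip": [1,1,1,1]
}}

```text
time_s: 5.8
position: [0.4745, -0.2425, 0.0911]
tcp_rot: [[-0.981, -0.074, 0.179], [-0.194, 0.38, -0.904], [-0.001, -0.922, -0.388]]
force: [0.3, -0.8, -0.3]
opening: 0.007
```

Run:
```python
from plan import *
np.set_printoptions(precision=4,suppress=True)
W=cap('wrist');S=cap('scene');s=bot.read_state();print(s['opening'],s['force'],s['moment'],s['position'])
for n,c in(('scene',S),('wrist',W)):
  for t in ['scraper_handle','scraper']:
    print(n,t,[(x[0].round(1),x[1]) for x in spot(n,t)[:3]])
for dz in(0,.0157): print('pred handle scene',proj(S,[.474,-.241,.071+dz]),'wrist far end',proj(W,np.array([.474,-.241,.071+dz])+.075*np.array([.981,.195,0])))
cv2.imwrite('pics/g3.png',np.hstack([cv2.resize(W['image'][100:400,180:380],(400,600),interpolation=cv2.INTER_CUBIC),cv2.resize(S['image'][250:350,167:267],(400,600),interpolation=cv2.INTER_CUBIC)]))
```

```text
0.0069405877973217275 [ 0.5182 -0.0097 -0.6253] [-0.2175 -0.0842 -0.0789] [ 0.4741 -0.2422  0.0904]
scene scraper_handle [(array([216.4, 293.7]), 0.61), (array([292. , 249.5]), 0.31)]
scene scraper [(array([219. , 302.9]), 0.61)]
wrist scraper_handle [(array([292.8, 247. ]), 0.6)]
wrist scraper [(array([306.3, 228.5]), 0.97)]
pred handle scene [214.3452 291.6755] wrist far end [292.8689 123.7105]
pred handle scene [214.062  285.4793] wrist far end [282.1647 124.7247]
```

View pics/g3.png

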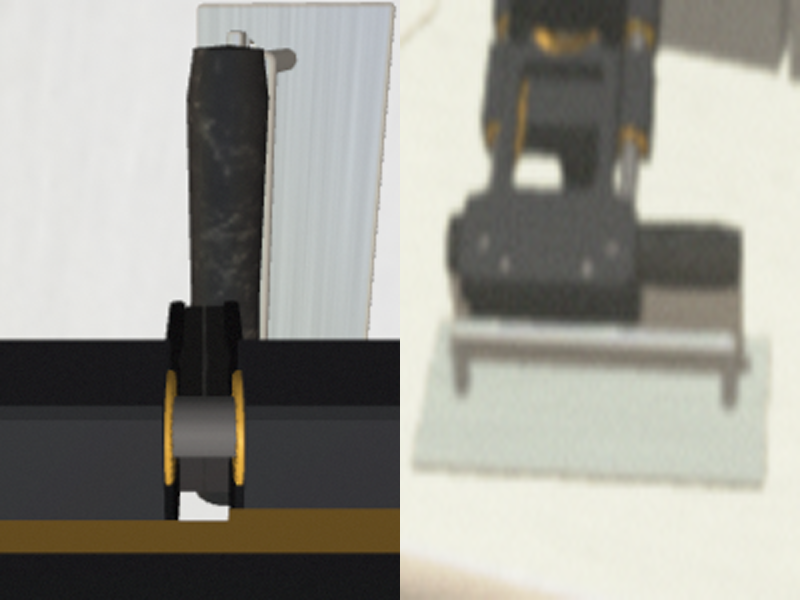

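The scraper stayed put. The fingertips end at image row ~252 in both views, so they really end ~11 mm behind the TCP instead of 22 mm ahead. They closed just above the bar. I'll check `tip_extent` and plan the real grasp.

Run:
```python
from plan import *
print('tip_extent',bot.tip_extent, [a for a in dir(bot) if a[0]!='_'])
W=cap('wrist'); g=cv2.cvtColor(W['image'],cv2.COLOR_BGR2GRAY); print(W['mtx'][0][0])
s=W['s']; R=restR(); h=np.array([.474,-.241,.071])
# back off 40 mm along tool while opening half
p=np.array(s['position']); print(R.T@(h-p)*1000)
```

```text
tip_extent 0.022 ['PlanningError', 'hand_in', 'read_state', 'tip_extent']
330.50186920177237
[-0.3463746  17.76854179  6.51281029]
```

Call:
{"method": "arm_command", "body": {
  "translation": [
    [0,-0.2,0],
    [0,-0.4,0],
    [0,-0.4,0],
    [0,-0.4,0],
    [0,-0.4,0]
  ],
  "rotation": [
    [0,0,0],
    [0,0,0],
    [0,0,0],
    [0,0,0],
    [0,0,0]
  ],
  "grip": [-0.2,-0.2,-0.2,-0.2,-0.2]
}}

```text
time_s: 6.65
position: [0.4758, -0.2535, 0.1188]
tcp_rot: [[-0.981, -0.077, 0.178], [-0.194, 0.383, -0.903], [0.001, -0.921, -0.391]]
force: [-1.0, 0.4, 0.3]
opening: 0.376
```

Run:
```python
from plan import *
np.set_printoptions(precision=4,suppress=True)
W=cap('wrist');s=W['s'];print(s['time_s'],s['opening'],s['position'])
R=np.array(s['tcp_rot']);p=np.array(s['position'])
h=np.array([.474,-.241,.071]); print('handle in tool mm',R.T@(h-p)*1000)
o=s['opening']*.0435
for sg in(1,-1):
  for yy in(.022,-.011): print(sg,yy,[proj(W,p+yy*R[:,1]+sx*R[:,0]+sg*o*R[:,2]) for sx in(-.0095,.0095)])
cv2.imwrite('pics/g4.png',cv2.convertScaleAbs(W['image'],alpha=1.5,beta=30))
```

```text
6.65 0.37610663196147615 [ 0.4758 -0.2535  0.1188]
handle in tool mm [-0.714  48.9515  7.0468]
1 0.022 [array([307.6559, 230.2379]), array([307.0035, 257.6658])]
1 -0.011 [array([312.2374, 251.3866]), array([311.3322, 282.8687])]
-1 0.022 [array([256.0443, 230.2831]), array([256.7475, 257.7077])]
-1 -0.011 [array([251.492 , 251.4378]), array([252.4558, 282.9155])]
```

View pics/g4.png

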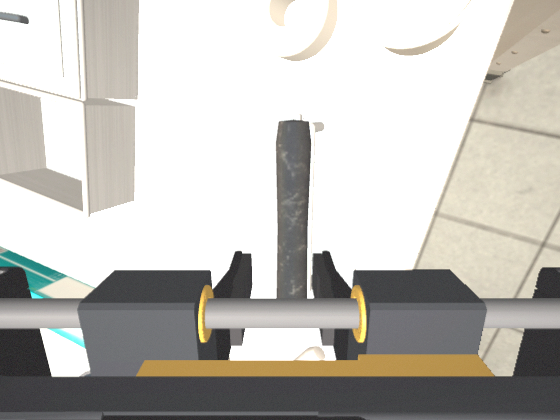

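Tip columns of 251 and 313 match a tip at -11 mm (predicted 251.5 and 312.2). The value of +22 mm predicts 256 and 308. So the true grasp point is ~30 mm behind the reported TCP, and I'll correct the helper.

```bash
sed -i 's/np.asarray(h)-.003\*R\[:,1\]/np.asarray(h)+.030*R[:,1]/' plan.py
python3 - <<'E'
from plan import *
s=bot.read_state(); R=restR(); g=tcp([.474,-.241,.071],R); print(g)
plan(s['position'],s['tcp_rot'],[(g-.055*R[:,1],R,3,1,-.2),(g-.02*R[:,1],R,3,1,-.2),(g,R,4,1,-.2)])
E
```

```text
[ 0.47173085 -0.22953994  0.04336817]
{"translation": [[0.0, 0.1, 0.03], [-0.01, 0.2, 0.06], [-0.01, 0.3, 0.09]], "rotation": [[0.0, 0.0, 0.0], [0.001, 0.0, 0.001], [0.001, 0.0, 0.001]], "grip": [-0.2, -0.2, -0.2]} 
{"translation": [[0.0, 0.15, 0.0], [0.0, 0.29, 0.0], [0.0, 0.44, 0.0]], "rotation": [[0.0, 0.0, 0.0], [0.0, 0.0, 0.0], [0.0, 0.0, 0.0]], "grip": [-0.2, -0.2, -0.2]} 
{"translation": [[0.0, 0.06, 0.0], [0.0, 0.12, 0.0], [0.0, 0.18, 0.0], [0.0, 0.25, 0.0]], "rotation": [[0.0, 0.0, 0.0], [0.0, 0.0, 0.0], [0.0, 0.0, 0.0], [0.0, 0.0, 0.0]], "grip": [-0.2, -0.2, -0.2, -0.2]} 
end [ 0.4718 -0.2295  0.0431]
```

Call:
{"method": "arm_command", "body": {
  "translation": [
    [0,0.1,0.03],
    [-0.01,0.2,0.06],
    [-0.01,0.3,0.09]
  ],
  "rotation": [
    [0,0,0],
    [0,0,0],
    [0,0,0]
  ],
  "grip": [-0.2,-0.2,-0.2]
}}

```text
time_s: 7.0
position: [0.4764, -0.251, 0.0935]
tcp_rot: [[-0.981, -0.077, 0.179], [-0.194, 0.383, -0.903], [0.001, -0.921, -0.39]]
force: [0.1, 0.0, -1.2]
opening: 0.587
```

Call:
{"method": "arm_command", "body": {
  "translation": [
    [0,0.15,0],
    [0,0.29,0],
    [0,0.44,0]
  ],
  "rotation": [
    [0,0,0],
    [0,0,0],
    [0,0,0]
  ],
  "grip": [-0.2,-0.2,-0.2]
}}

```text
time_s: 7.3
position: [0.4737, -0.2374, 0.0611]
tcp_rot: [[-0.981, -0.076, 0.179], [-0.194, 0.382, -0.903], [0.001, -0.921, -0.39]]
force: [0.2, -0.1, 0.5]
opening: 0.599
```

Call:
{"method": "arm_command", "body": {
  "translation": [
    [0,0.06,0],
    [0,0.12,0],
    [0,0.18,0],
    [0,0.25,0]
  ],
  "rotation": [
    [0,0,0],
    [0,0,0],
    [0,0,0],
    [0,0,0]
  ],
  "grip": [-0.2,-0.2,-0.2,-0.2]
}}

```text
time_s: 7.7
position: [0.4728, -0.2307, 0.0437]
tcp_rot: [[-0.981, -0.075, 0.179], [-0.194, 0.381, -0.904], [-0.0, -0.922, -0.388]]
force: [-0.5, 0.2, 0.2]
opening: 0.6
```

Call:
{"method": "arm_command", "body": {
  "translation": [
    [0,0,0],
    [0,0,0],
    [0,0,0],
    [0,0,0],
    [0,0,0]
  ],
  "rotation": [
    [0,0,0],
    [0,0,0],
    [0,0,0],
    [0,0,0],
    [0,0,0]
  ],
  "grip": [1,1,1,1,1]
}}

```text
time_s: 8.2
position: [0.4726, -0.2302, 0.0442]
tcp_rot: [[-0.981, -0.075, 0.179], [-0.194, 0.382, -0.903], [-0.0, -0.921, -0.39]]
force: [-0.3, 0.4, 1.3]
opening: 0.268
```

Call:
{"method": "arm_command", "body": {
  "translation": [
    [0,0,0],
    [0,0,0],
    [0,0,0]
  ],
  "rotation": [
    [0,0,0],
    [0,0,0],
    [0,0,0]
  ],
  "grip": [1,1,1]
}}

```text
time_s: 8.5
position: [0.4726, -0.2302, 0.0442]
tcp_rot: [[-0.981, -0.076, 0.179], [-0.194, 0.382, -0.903], [-0.0, -0.921, -0.39]]
force: [0.1, 1.1, 4.3]
opening: 0.259
```

Run:
```python
from geo import *
np.set_printoptions(precision=4,suppress=True)
s=bot.read_state(); print(s['time_s'],s['opening'],s['force'],s['position'],np.array(s['tcp_rot']).tolist())
q,Q=pose(-.08,(.542,.151),.10); print(q)
R=np.array(s['tcp_rot']); p=np.array(s['position'])
u=p+[0,0,.06]
plan(p,R,[(u,R,3,1,1),([.49,-.19,.22],R,3,2,1),(q,Q,3,5,1)])
```

```text
8.5 0.25901732735679533 [0.1029 1.1268 4.2685] [ 0.4726 -0.2302  0.0442] [[-0.9809921172720802, -0.07553446074018193, 0.17874286304837764], [-0.1940475747265871, 0.3821801253173954, -0.9034843056495833], [-6.776998496021024e-05, -0.9209956009955041, -0.3895729692293335]]
[0.5369 0.1746 0.2814]
{"translation": [[0.0, -0.23, -0.1], [0.0, -0.46, -0.19], [0.0, -0.69, -0.29]], "rotation": [[0.0, 0.0, 0.0], [0.0, 0.0, 0.0], [0.0, 0.0, 0.0]], "grip": [1, 1, 1]} 
{"translation": [[-0.05, -0.19, -0.16], [-0.1, -0.39, -0.33], [-0.16, -0.58, -0.49]], "rotation": [[0.0, 0.0, 0.0], [0.0, 0.0, 0.0], [0.0, 0.0, 0.0]], "grip": [1, 1, 1]} 
{"translation": [[-0.05, -0.19, -0.16], [-0.1, -0.39, -0.33], [-0.15, -0.58, -0.49]], "rotation": [[0.0, 0.0, 0.0], [0.0, 0.0, 0.0], [0.0, 0.0, 0.0]], "grip": [1, 1, 1]} 
{"translation": [[-0.1, 0.07, -0.29], [-0.19, 0.13, -0.58], [-0.29, 0.2, -0.86]], "rotation": [[0.03, -0.015, -0.005], [0.06, -0.03, -0.009], [0.091, -0.045, -0.014]], "grip": [1, 1, 1]} 
{"translation": [[-0.11, 0.04, -0.29], [-0.23, 0.07, -0.58], [-0.34, 0.11, -0.87]], "rotation": [[0.03, -0.014, -0.005], [0.06, -0.029, -0.009], [0.09, -0.044, -0.014]], "grip": [1, 1, 1]} 
{"translation": [[-0.12, 0.01, -0.28], [-0.25, 0.02, -0.56], [-0.37, 0.03, -0.85]], "rotation": [[0.03, -0.015, -0.005], [0.061, -0.03, -0.009], [0.091, -0.045, -0.014]], "grip": [1, 1, 1]} 
{"translation": [[-0.14, -0.02, -0.27], [-0.28, -0.04, -0.55], [-0.42, -0.07, -0.83]], "rotation": [[0.03, -0.015, -0.005], [0.06, -0.029, -0.009], [0.09, -0.044, -0.014]], "grip": [1, 1, 1]} 
{"translation": [[-0.15, -0.04, -0.27], [-0.3, -0.09, -0.54], [-0.45, -0.14, -0.8]], "rotation": [[0.031, -0.015, -0.004], [0.061, -0.03, -0.009], [0.091, -0.045, -0.014]], "grip": [1, 1, 1]} 
end [0.537  0.1744 0.2815]
```

Gripped: opening 0.26, about 23 mm. Next I lift and carry it over the pan.

Call:
{"method": "arm_command", "body": {
  "translation": [
    [0,-0.23,-0.1],
    [0,-0.46,-0.19],
    [0,-0.69,-0.29]
  ],
  "rotation": [
    [0,0,0],
    [0,0,0],
    [0,0,0]
  ],
  "grip": [1,1,1]
}}

```text
time_s: 8.8
position: [0.4723, -0.2309, 0.1034]
tcp_rot: [[-0.981, -0.076, 0.179], [-0.194, 0.381, -0.904], [0.001, -0.921, -0.388]]
force: [-0.8, -0.2, -2.5]
opening: 0.266
```

Call:
{"method": "arm_command", "body": {
  "translation": [
    [-0.05,-0.19,-0.16],
    [-0.1,-0.39,-0.33],
    [-0.16,-0.58,-0.49]
  ],
  "rotation": [
    [0,0,0],
    [0,0,0],
    [0,0,0]
  ],
  "grip": [1,1,1]
}}

```text
time_s: 9.1
position: [0.4814, -0.2105, 0.1617]
tcp_rot: [[-0.981, -0.076, 0.178], [-0.194, 0.381, -0.904], [0.001, -0.922, -0.388]]
force: [0.1, -0.9, -1.6]
opening: 0.265
```

Call:
{"method": "arm_command", "body": {
  "translation": [
    [-0.05,-0.19,-0.16],
    [-0.1,-0.39,-0.33],
    [-0.15,-0.58,-0.49]
  ],
  "rotation": [
    [0,0,0],
    [0,0,0],
    [0,0,0]
  ],
  "grip": [1,1,1]
}}

```text
time_s: 9.4
position: [0.4897, -0.1903, 0.2197]
tcp_rot: [[-0.981, -0.076, 0.179], [-0.194, 0.381, -0.904], [0.001, -0.922, -0.388]]
force: [1.3, -0.8, -2.3]
opening: 0.268
```

Call:
{"method": "arm_command", "body": {
  "translation": [
    [-0.1,0.07,-0.29],
    [-0.19,0.13,-0.58],
    [-0.29,0.2,-0.86]
  ],
  "rotation": [
    [0.03,-0.015,-0.005],
    [0.06,-0.03,-0.009],
    [0.091,-0.045,-0.014]
  ],
  "grip": [1,1,1]
}}

```text
time_s: 9.7
position: [0.4989, -0.1173, 0.2312]
tcp_rot: [[-0.97, -0.07, 0.232], [-0.242, 0.289, -0.926], [-0.002, -0.955, -0.298]]
force: [0.1, -0.8, -1.9]
opening: 0.267
```

Call:
{"method": "arm_command", "body": {
  "translation": [
    [-0.11,0.04,-0.29],
    [-0.23,0.07,-0.58],
    [-0.34,0.11,-0.87]
  ],
  "rotation": [
    [0.03,-0.014,-0.005],
    [0.06,-0.029,-0.009],
    [0.09,-0.044,-0.014]
  ],
  "grip": [1,1,1]
}}

```text
time_s: 10.0
position: [0.5087, -0.0433, 0.2438]
tcp_rot: [[-0.957, -0.06, 0.283], [-0.289, 0.198, -0.937], [0.001, -0.978, -0.206]]
force: [0.6, 0.7, -1.7]
opening: 0.268
```

Call:
{"method": "arm_command", "body": {
  "translation": [
    [-0.12,0.01,-0.28],
    [-0.25,0.02,-0.56],
    [-0.37,0.03,-0.85]
  ],
  "rotation": [
    [0.03,-0.015,-0.005],
    [0.061,-0.03,-0.009],
    [0.091,-0.045,-0.014]
  ],
  "grip": [1,1,1]
}}

```text
time_s: 10.3
position: [0.5176, 0.0294, 0.2555]
tcp_rot: [[-0.942, -0.045, 0.333], [-0.336, 0.104, -0.936], [0.008, -0.994, -0.113]]
force: [0.2, -0.3, -2.0]
opening: 0.27
```

Call:
{"method": "arm_command", "body": {
  "translation": [
    [-0.14,-0.02,-0.27],
    [-0.28,-0.04,-0.55],
    [-0.42,-0.07,-0.83]
  ],
  "rotation": [
    [0.03,-0.015,-0.005],
    [0.06,-0.029,-0.009],
    [0.09,-0.044,-0.014]
  ],
  "grip": [1,1,1]
}}

```text
time_s: 10.6
position: [0.5272, 0.1023, 0.2683]
tcp_rot: [[-0.925, -0.026, 0.379], [-0.38, 0.011, -0.925], [0.02, -1.0, -0.02]]
force: [-0.2, 0.0, -1.9]
opening: 0.268
```

Call:
{"method": "arm_command", "body": {
  "translation": [
    [-0.15,-0.04,-0.27],
    [-0.3,-0.09,-0.54],
    [-0.45,-0.14,-0.8],
    [-0.45,-0.14,-0.8]
  ],
  "rotation": [
    [0.031,-0.015,-0.004],
    [0.061,-0.03,-0.009],
    [0.091,-0.045,-0.014],
    [0.091,-0.045,-0.014]
  ],
  "grip": [1,1,1,1]
}}

```text
time_s: 11.0
position: [0.537, 0.1777, 0.2806]
tcp_rot: [[-0.904, 0.001, 0.427], [-0.426, -0.079, -0.901], [0.033, -0.997, 0.072]]
force: [0.2, -0.5, -2.0]
opening: 0.262
```

Run:
```python
from geo import *
np.set_printoptions(precision=4,suppress=True)
W=cap('wrist');S=cap('scene');s=bot.read_state(); print(s['time_s'],s['opening'],s['force'],s['moment'],s['position'],s['joint_positions'])
q,Q=pose(-.08,(.542,.151),.10); R=np.array(s['tcp_rot']);print(q,np.rad2deg(Ro.from_matrix(Q.T@R).as_rotvec()))
p=np.array(s['position']);h=p-.03*R[:,1]; sx=-R[:,1];sz=-R[:,2];sy=np.cross(sz,sx)
for n,c in(('scene',S),('wrist',W)):
  print(n,'edge pts pred',[proj(c,h-.066*sx-.012*sz+k*.075*sy).round(0) for k in(-1,0,1)],'handle ends',[proj(c,h+k*.075*sy).round(0) for k in(-1,0,1)],spot(n,'scraper_handle')[:1])
cv2.imwrite('pics/h1.png',np.hstack([cv2.resize(W['image'],(400,300)),cv2.resize(S['image'][100:250,180:380],(400,300),interpolation=cv2.INTER_CUBIC)]))
```

```text
11.1 0.265473659803379 [-0.002   0.1946 -2.4019] [ 0.0455 -0.0177 -0.0017] [0.5364 0.1746 0.28  ] [ 9.3056 21.9953 84.8045 -4.7681 74.0904 75.5226]
[0.5369 0.1746 0.2814] [ 0.0338 -0.1297 -0.108 ]
scene edge pts pred [array([259., 144.]), array([288., 144.]), array([316., 143.])] handle ends [array([258., 117.]), array([288., 116.]), array([317., 116.])] [(array([289.8  , 115.794]), 0.94)]
wrist edge pts pred [array([301., 331.]), array([303., 238.]), array([305., 125.])] handle ends [array([286., 406.]), array([287., 287.]), array([288., 132.])] [(array([280.112, 285.012]), 0.78)]
```

View pics/h1.png

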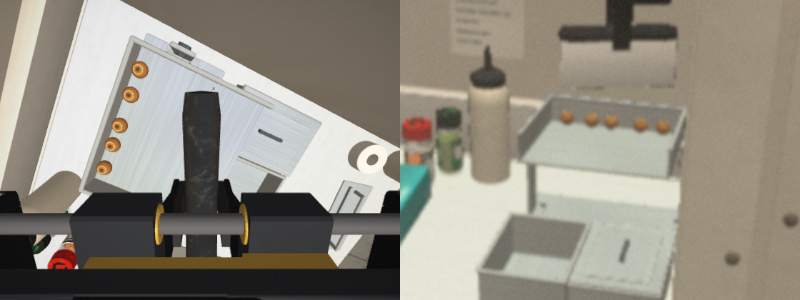

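The scene view shows the scraper held level above the pan, with its edge ends at about (261,143) and (318,143). That puts it ~3 mm further in x than modelled, so I shift the target 5 mm nearer for far-wall clearance and descend.

Run:
```python
from geo import *
s=bot.read_state();print(s['position'])
E=(.537,.151)
a=pose(-.08,E,.05);b=pose(-.08,E,.008)
p,R=plan(s['position'],s['tcp_rot'],[(*a,3,1,1),(*b,4,1,1)])
```

```text
[0.53653293 0.17336031 0.28014912]
{"translation": [[0.01, 0.2, -0.01], [0.03, 0.41, -0.02], [0.04, 0.61, -0.04]], "rotation": [[0.0, 0.0, 0.001], [0.0, 0.0, 0.001], [0.0, 0.0, 0.002]], "grip": [1, 1, 1]} 
{"translation": [[0.0, 0.13, 0.0], [0.0, 0.26, 0.0], [0.0, 0.39, 0.0], [0.0, 0.52, 0.0]], "rotation": [[0.0, 0.0, 0.0], [0.0, 0.0, 0.0], [0.0, 0.0, 0.0], [0.0, 0.0, 0.0]], "grip": [1, 1, 1, 1]} 
end [0.5322 0.1676 0.1899]
```

Call:
{"method": "arm_command", "body": {
  "translation": [
    [0.01,0.2,-0.01],
    [0.03,0.41,-0.02],
    [0.04,0.61,-0.03]
  ],
  "rotation": [
    [0,0,0],
    [0,0,0],
    [0,0,0]
  ],
  "grip": [1,1,1]
}}

```text
time_s: 11.5
position: [0.5328, 0.1696, 0.2314]
tcp_rot: [[-0.907, -0.001, 0.421], [-0.42, -0.081, -0.904], [0.035, -0.997, 0.073]]
force: [-0.0, -0.8, -1.6]
opening: 0.269
```

Call:
{"method": "arm_command", "body": {
  "translation": [
    [0,0.13,0],
    [0,0.26,0],
    [0,0.39,0],
    [0,0.52,0],
    [0,0.52,0]
  ],
  "rotation": [
    [0,0,0],
    [0,0,0],
    [0,0,0],
    [0,0,0],
    [0,0,0]
  ],
  "grip": [1,1,1,1,1]
}}

```text
time_s: 12.0
position: [0.532, 0.1675, 0.1891]
tcp_rot: [[-0.906, -0.004, 0.423], [-0.421, -0.081, -0.903], [0.037, -0.997, 0.072]]
force: [-1.1, -0.3, -2.0]
opening: 0.265
```

Run:
```python
from geo import *
np.set_printoptions(precision=4,suppress=True)
W=cap('wrist');S=cap('scene');T=cap('top');s=bot.read_state(); print(s['time_s'],s['opening'],s['force'],s['moment'],s['position'])
p=np.array(s['position']);R=np.array(s['tcp_rot']);h=p-.03*R[:,1]; sx=-R[:,1];sz=-R[:,2];sy=np.cross(sz,sx)
for k in(-1,1): print('edge end',h-.066*sx-.012*sz+k*.075*sy)
a=cv2.resize(W['image'][60:330,180:420],(400,450),interpolation=cv2.INTER_CUBIC);b=cv2.resize(S['image'][130:220,235:335],(400,360),interpolation=cv2.INTER_CUBIC)
cv2.imwrite('pics/i1.png',np.hstack([a,cv2.copyMakeBorder(b,0,90,0,0,cv2.BORDER_CONSTANT)]))
print('scene edge',[proj(S,h-.066*sx-.012*sz+k*.075*sy).round(0) for k in(-1,1)],'mouth corners',[proj(S,[x,.113,.15]).round(0) for x in(.425,.615)])
```

```text
12.15 0.26765564022377336 [ 0.1021  0.1386 -1.2364] [ 0.0698 -0.0016  0.0066] [0.5334 0.168  0.191 ]
edge end [0.4706 0.1226 0.1585]
edge end [0.6065 0.1859 0.1535]
scene edge [array([256., 178.]), array([312., 175.])] mouth corners [array([238., 180.]), array([311., 189.])]
```

View pics/i1.png

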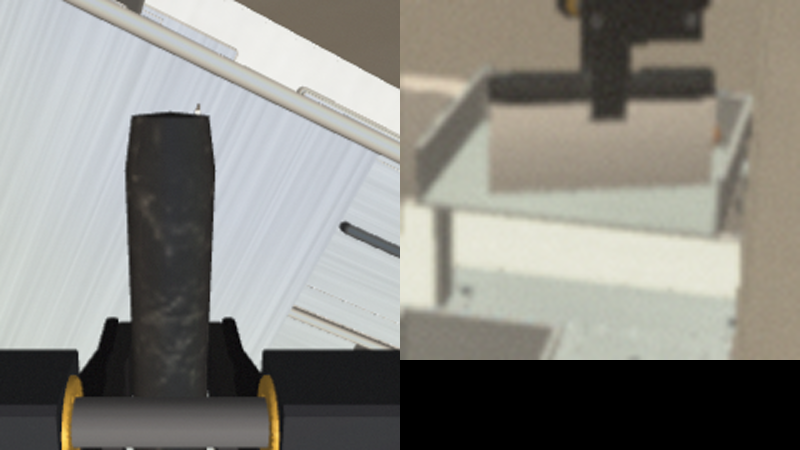

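The blade stands slantwise just above the floor: its edge spans columns ~257–313, with the near end at the mouth and the far end close to the far wall. Now I press and tip slowly about the hinge axis.

Run:
```python
from geo import *
s=bot.read_state()
E=(.537,.151)
plan(s['position'],s['tcp_rot'],[(*pose(al,E,-.002),5,1,1) for al in(-.08,0,.04,.08,.12,.16,.2,.25)])
```

```text
{"translation": [[0.0, 0.03, 0.0], [0.01, 0.06, 0.0], [0.01, 0.09, 0.0], [0.02, 0.11, 0.0], [0.02, 0.14, 0.0]], "rotation": [[0.0, 0.0, 0.0], [0.0, 0.0, 0.0], [0.0, 0.0, 0.0], [0.0, 0.0, 0.0], [-0.001, 0.0, 0.0]], "grip": [1, 1, 1, 1, 1]} 
{"translation": [[0.0, 0.02, 0.01], [0.01, 0.03, 0.02], [0.01, 0.05, 0.03], [0.02, 0.06, 0.04], [0.02, 0.08, 0.05]], "rotation": [[-0.014, 0.0, 0.006], [-0.028, 0.0, 0.013], [-0.041, 0.0, 0.019], [-0.055, 0.0, 0.026], [-0.069, 0.0, 0.032]], "grip": [1, 1, 1, 1, 1]} 
{"translation": [[0.0, 0.01, 0.0], [0.01, 0.01, 0.01], [0.01, 0.02, 0.01], [0.01, 0.03, 0.02], [0.01, 0.04, 0.02]], "rotation": [[-0.007, 0.0, 0.003], [-0.014, 0.0, 0.006], [-0.021, 0.0, 0.01], [-0.028, 0.0, 0.013], [-0.034, 0.0, 0.016]], "grip": [1, 1, 1, 1, 1]} 
{"translation": [[0.0, 0.01, 0.0], [0.01, 0.01, 0.01], [0.01, 0.02, 0.01], [0.01, 0.03, 0.02], [0.01, 0.03, 0.02]], "rotation": [[-0.007, 0.0, 0.003], [-0.014, 0.0, 0.007], [-0.021, 0.0, 0.01], [-0.028, 0.0, 0.013], [-0.035, 0.0, 0.016]], "grip": [1, 1, 1, 1, 1]} 
{"translation": [[0.0, 0.01, 0.01], [0.01, 0.02, 0.01], [0.01, 
[... 321 characters left out ...]
ation": [[-0.007, 0.0, 0.003], [-0.014, 0.0, 0.007], [-0.021, 0.0, 0.01], [-0.027, 0.0, 0.013], [-0.034, 0.0, 0.017]], "grip": [1, 1, 1, 1, 1]} 
{"translation": [[0.0, 0.01, 0.0], [0.0, 0.01, 0.01], [0.0, 0.02, 0.01], [0.01, 0.03, 0.02], [0.01, 0.04, 0.02]], "rotation": [[-0.007, 0.0, 0.003], [-0.014, 0.0, 0.006], [-0.021, 0.0, 0.009], [-0.028, 0.0, 0.013], [-0.035, 0.0, 0.016]], "grip": [1, 1, 1, 1, 1]} 
{"translation": [[0.0, 0.01, 0.01], [0.0, 0.02, 0.01], [0.01, 0.03, 0.02], [0.01, 0.03, 0.03], [0.01, 0.04, 0.03]], "rotation": [[-0.009, 0.0, 0.004], [-0.017, 0.0, 0.008], [-0.026, 0.0, 0.012], [-0.034, 0.0, 0.016], [-0.043, 0.0, 0.02]], "grip": [1, 1, 1, 1, 1]} 
end [0.5319 0.1511 0.1543]
```

Call:
{"method": "arm_command", "body": {
  "translation": [
    [0,0.03,0],
    [0.01,0.06,0],
    [0.01,0.09,0],
    [0.02,0.11,0],
    [0.02,0.14,0]
  ],
  "rotation": [
    [0,0,0],
    [0,0,0],
    [0,0,0],
    [0,0,0],
    [0,0,0]
  ],
  "grip": [1,1,1,1,1]
}}

```text
time_s: 12.65
position: [0.5313, 0.166, 0.1801]
tcp_rot: [[-0.906, -0.0, 0.423], [-0.422, -0.081, -0.903], [0.035, -0.997, 0.073]]
force: [-1.7, -1.8, 3.4]
opening: 0.265
```

Call:
{"method": "arm_command", "body": {
  "translation": [
    [0,0.02,0.01],
    [0.01,0.03,0.02],
    [0.01,0.05,0.03],
    [0.02,0.06,0.04],
    [0.02,0.08,0.05]
  ],
  "rotation": [
    [-0.014,0,0.006],
    [-0.028,0,0.013],
    [-0.041,0,0.019],
    [-0.055,0,0.026],
    [-0.069,0,0.032]
  ],
  "grip": [1,1,1,1,1]
}}

```text
time_s: 13.15
position: [0.5316, 0.1614, 0.1736]
tcp_rot: [[-0.906, -0.001, 0.423], [-0.423, 0.001, -0.906], [0.0, -1.0, -0.001]]
force: [-3.1, -1.0, 4.1]
opening: 0.264
```

```bash
cat > st.py <<'E'
from geo import *
np.set_printoptions(precision=4,suppress=True)
T=cap('top');S=cap('scene');s=bot.read_state(); print(s['time_s'],s['opening'],s['force'],s['moment'],s['position'])
for n,c in(('top',T),('scene',S)):
    hsv=cv2.cvtColor(c['image'],cv2.COLOR_BGR2HSV); m=cv2.inRange(hsv,(5,110,70),(20,255,255))
    lo,hi=((140,150),(310,290)) if n=='top' else ((200,140),(330,270))
    k=np.zeros_like(m);k[lo[1]:hi[1],lo[0]:hi[0]]=1;m*=k
    N,_,st,cc=cv2.connectedComponentsWithStats(m); print(n,[(cc[i].round(0).tolist(),int(st[i,4])) for i in range(1,N) if st[i,4]>4])
R=np.array(s['tcp_rot']);e=np.array(s['position'])+.036*R[:,1]+.012*R[:,2]-H
print('blade-edge floor angle est',np.arctan2(e[1],e[2])*-1, 'edge rel hinge',e, 'scene mouth', spot('scene','pan_mouth')[:1],[proj(S,H+[0,-.125*np.cos(a)-.02*np.sin(a)*-1*-1,.02*np.cos(a)-.125*np.sin(a)]).round(0) for a in(-.08,0,.1,.2)])
E
python3 st.py
```

```text
13.25 0.2661159029079336 [-1.2379 -0.1463  2.6454] [0.0537 0.3014 0.0125] [0.5316 0.1611 0.1733]
top [([158.0, 251.0], 29)]
scene []
blade-edge floor angle est 1.3719210728929139 edge rel hinge [ 0.0166 -0.0858  0.0173] scene mouth [(array([275.8  , 190.386]), 0.74)] [array([274., 185.]), array([274., 189.]), array([274., 193.]), array([274., 198.])]
```

Force of about +5 N relative to free hang shows the blade is pressing on the pan. I'll continue the slow tip.

Call:
{"method": "arm_command", "body": {
  "translation": [
    [0,0.01,0],
    [0.01,0.01,0.01],
    [0.01,0.02,0.01],
    [0.01,0.03,0.02],
    [0.01,0.04,0.02]
  ],
  "rotation": [
    [-0.007,0,0.003],
    [-0.014,0,0.006],
    [-0.021,0,0.01],
    [-0.028,0,0.013],
    [-0.034,0,0.016]
  ],
  "grip": [1,1,1,1,1]
}}

```text
time_s: 13.8
position: [0.5316, 0.1594, 0.1703]
tcp_rot: [[-0.906, -0.001, 0.423], [-0.423, 0.039, -0.905], [-0.016, -0.999, -0.035]]
force: [-2.5, -1.8, 3.3]
opening: 0.268
```

Call:
{"method": "arm_command", "body": {
  "translation": [
    [0,0.01,0],
    [0.01,0.01,0.01],
    [0.01,0.02,0.01],
    [0.01,0.03,0.02],
    [0.01,0.03,0.02]
  ],
  "rotation": [
    [-0.007,0,0.003],
    [-0.014,0,0.007],
    [-0.021,0,0.01],
    [-0.028,0,0.013],
    [-0.035,0,0.016]
  ],
  "grip": [1,1,1,1,1]
}}

```text
time_s: 14.3
position: [0.5318, 0.1578, 0.1677]
tcp_rot: [[-0.906, -0.001, 0.423], [-0.422, 0.079, -0.903], [-0.033, -0.997, -0.072]]
force: [-1.5, -2.2, 2.6]
opening: 0.266
```

Call:
{"method": "arm_command", "body": {
  "translation": [
    [0,0.01,0.01],
    [0.01,0.02,0.01],
    [0.01,0.02,0.02],
    [0.01,0.03,0.02],
    [0.02,0.04,0.03]
  ],
  "rotation": [
    [-0.007,0,0.003],
    [-0.014,0,0.007],
    [-0.021,0,0.01],
    [-0.028,0,0.013],
    [-0.035,0,0.016]
  ],
  "grip": [1,1,1,1,1]
}}

```text
time_s: 14.8
position: [0.532, 0.1556, 0.1646]
tcp_rot: [[-0.906, 0.001, 0.423], [-0.42, 0.12, -0.9], [-0.051, -0.993, -0.109]]
force: [-0.3, -0.2, 3.1]
opening: 0.267
```

Call:
{"method": "arm_command", "body": {
  "translation": [
    [0,0.01,0],
    [0,0.02,0.01],
    [0,0.02,0.01],
    [0.01,0.03,0.02],
    [0.01,0.04,0.02]
  ],
  "rotation": [
    [-0.007,0,0.003],
    [-0.014,0,0.007],
    [-0.021,0,0.01],
    [-0.027,0,0.013],
    [-0.034,0,0.017]
  ],
  "grip": [1,1,1,1,1]
}}

```text
time_s: 15.3
position: [0.5319, 0.154, 0.1612]
tcp_rot: [[-0.906, 0.002, 0.423], [-0.417, 0.159, -0.895], [-0.069, -0.987, -0.143]]
force: [1.1, -1.3, 2.8]
opening: 0.264
```

```bash
python3 st.py
```

```text
15.4 0.2687128458134372 [ 1.4314 -1.0142  2.1659] [-0.1028 -0.3361 -0.0404] [0.5318 0.154  0.1611]
top [([282.0, 246.0], 19)]
scene [([273.0, 152.0], 6)]
blade-edge floor angle est 1.5269135872907613 edge rel hinge [ 0.017  -0.0871  0.0038] scene mouth [(array([274.4 , 199.29]), 0.8)] [array([274., 185.]), array([274., 189.]), array([274., 193.]), array([274., 198.])]
```

Call:
{"method": "arm_command", "body": {
  "translation": [
    [0,0.01,0],
    [0,0.01,0.01],
    [0,0.02,0.01],
    [0.01,0.03,0.02],
    [0.01,0.04,0.02]
  ],
  "rotation": [
    [-0.007,0,0.003],
    [-0.014,0,0.006],
    [-0.021,0,0.009],
    [-0.028,0,0.013],
    [-0.035,0,0.016]
  ],
  "grip": [1,1,1,1,1]
}}

```text
time_s: 15.95
position: [0.5315, 0.1525, 0.1576]
tcp_rot: [[-0.906, 0.001, 0.423], [-0.414, 0.198, -0.888], [-0.084, -0.98, -0.179]]
force: [2.2, -2.0, 2.5]
opening: 0.267
```

Call:
{"method": "arm_command", "body": {
  "translation": [
    [0,0.01,0.01],
    [0,0.02,0.01],
    [0.01,0.03,0.02],
    [0.01,0.03,0.03],
    [0.01,0.04,0.03]
  ],
  "rotation": [
    [-0.009,0,0.004],
    [-0.017,0,0.008],
    [-0.026,0,0.012],
    [-0.034,0,0.016],
    [-0.043,0,0.02]
  ],
  "grip": [1,1,1,1,1]
}}

```text
time_s: 16.45
position: [0.5316, 0.1508, 0.154]
tcp_rot: [[-0.906, -0.0, 0.423], [-0.41, 0.247, -0.878], [-0.104, -0.969, -0.224]]
force: [1.4, -2.3, 3.5]
opening: 0.267
```

Call:
{"method": "arm_command", "body": {
  "translation": [
    [0,0,0],
    [0,0,0],
    [0,0,0],
    [0,0,0],
    [0,0,0]
  ],
  "rotation": [
    [0,0,0],
    [0,0,0],
    [0,0,0],
    [0,0,0],
    [0,0,0]
  ],
  "grip": [1,1,1,1,1]
}}

```text
time_s: 16.95
position: [0.5315, 0.1509, 0.1541]
tcp_rot: [[-0.906, -0.0, 0.423], [-0.41, 0.246, -0.878], [-0.104, -0.969, -0.223]]
force: [1.9, -2.4, 2.9]
opening: 0.262
```

Call:
{"method": "arm_command", "body": {
  "translation": [
    [0,0,0],
    [0,0,0],
    [0,0,0],
    [0,0,0],
    [0,0,0]
  ],
  "rotation": [
    [0,0,0],
    [0,0,0],
    [0,0,0],
    [0,0,0],
    [0,0,0]
  ],
  "grip": [1,1,1,1,1]
}}

```text
time_s: 17.45
position: [0.5315, 0.1509, 0.1541]
tcp_rot: [[-0.906, -0.0, 0.423], [-0.41, 0.246, -0.878], [-0.104, -0.969, -0.223]]
force: [2.9, -2.2, 3.4]
opening: 0.265
```

```bash
python3 st.py
python3 - <<'E'
from h import *
W=cap('wrist');S=cap('scene');T=cap('top')
a=np.hstack([cv2.resize(T['image'][160:280,140:310],(425,300),interpolation=cv2.INTER_CUBIC),cv2.resize(S['image'][140:265,215:335],(375,390),interpolation=cv2.INTER_CUBIC)[:300]])
b=np.hstack([cv2.resize(W['image'],(400,300)),cv2.resize(S['image'][200:260,215:315],(400,300),interpolation=cv2.INTER_CUBIC)])
cv2.imwrite('pics/j1.png',np.vstack([a,b]))
E
```

```text
17.55 0.26956787302155094 [ 2.1529 -1.5693  2.684 ] [-0.5256 -0.5819 -0.1388] [0.5316 0.1509 0.154 ]
top [([254.0, 250.0], 6)]
scene [([269.0, 143.0], 10), ([241.0, 235.0], 5)]
blade-edge floor angle est 1.6115096867018008 edge rel hinge [ 0.0166 -0.0868 -0.0035] scene mouth [(array([276.696, 201.6  ]), 0.56)] [array([274., 185.]), array([274., 189.]), array([274., 193.]), array([274., 198.])]
```

View pics/j1.png

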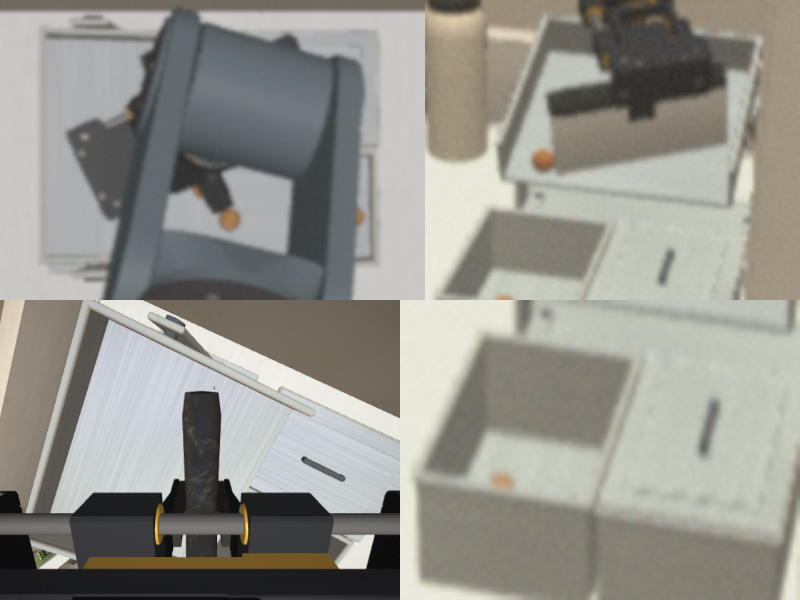

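One nut is in the tub, one is at the blade's near end at the mouth, and another is behind the blade. I'll tip further so the rest run out.

```bash
sed -i 's/(5,110,70),(20,255,255)/(3,90,50),(22,255,255)/' st.py; python3 st.py
python3 - <<'E'
from geo import *
s=bot.read_state()
E=(.537,.151)
plan(s['position'],s['tcp_rot'],[(*pose(al,E,-.002),5,1,1) for al in(.32,.38)])
E
```

```text
17.85 0.2657785691550781 [ 3.1798 -1.7819  2.3707] [-0.4812 -0.6437 -0.1487] [0.5315 0.1509 0.154 ]
top [([220.0, 238.0], 8), ([283.0, 246.0], 7), ([237.0, 249.0], 39)]
scene [([268.0, 143.0], 18), ([292.0, 147.0], 5), ([272.0, 159.0], 7), ([245.0, 207.0], 36)]
blade-edge floor angle est 1.6115566055739485 edge rel hinge [ 0.0166 -0.0867 -0.0035] scene mouth [(array([275.296, 203.28 ]), 0.9)] [array([274., 185.]), array([274., 189.]), array([274., 193.]), array([274., 198.])]
{"translation": [[0.0, 0.01, 0.01], [0.01, 0.03, 0.02], [0.01, 0.04, 0.03], [0.01, 0.05, 0.04], [0.02, 0.07, 0.04]], "rotation": [[-0.012, 0.0, 0.006], [-0.025, 0.0, 0.012], [-0.037, 0.0, 0.017], [-0.049, 0.0, 0.023], [-0.061, 0.0, 0.029]], "grip": [1, 1, 1, 1, 1]} 
{"translation": [[0.0, 0.01, 0.01], [0.0, 0.02, 0.02], [0.01, 0.03, 0.02], [0.01, 0.04, 0.03], [0.01, 0.05, 0.04]], "rotation": [[-0.01, 0.0, 0.005], [-0.021, 0.0, 0.01], [-0.031, 0.0, 0.014], [-0.042, 0.0, 0.019], [-0.052, 0.0, 0.024]], "grip": [1, 1, 1, 1, 1]} 
end [0.5321 0.147  0.1429]
```

Call:
{"method": "arm_command", "body": {
  "translation": [
    [0,0.01,0.01],
    [0.01,0.03,0.02],
    [0.01,0.04,0.03],
    [0.01,0.05,0.04],
    [0.02,0.07,0.04]
  ],
  "rotation": [
    [-0.012,0,0.006],
    [-0.025,0,0.012],
    [-0.037,0,0.017],
    [-0.049,0,0.023],
    [-0.061,0,0.029]
  ],
  "grip": [1,1,1,1,1]
}}

```text
time_s: 18.4
position: [0.5315, 0.1487, 0.1476]
tcp_rot: [[-0.906, 0.0, 0.422], [-0.401, 0.315, -0.86], [-0.134, -0.949, -0.286]]
force: [2.8, -1.6, 2.8]
opening: 0.267
```

Call:
{"method": "arm_command", "body": {
  "translation": [
    [0,0,0],
    [0,0,0],
    [0,0,0],
    [0,0,0],
    [0,0,0]
  ],
  "rotation": [
    [0,0,0],
    [0,0,0],
    [0,0,0],
    [0,0,0],
    [0,0,0]
  ],
  "grip": [1,1,1,1,1]
}}

```text
time_s: 18.9
position: [0.5313, 0.1488, 0.1478]
tcp_rot: [[-0.906, 0.0, 0.423], [-0.402, 0.314, -0.86], [-0.133, -0.95, -0.284]]
force: [1.2, -3.6, 4.2]
opening: 0.27
```

```bash
python3 st.py
```

```text
19.0 0.2671169618254617 [ 1.6969 -3.0853  3.7618] [-0.5901 -0.4035 -0.2045] [0.5313 0.1488 0.1477]
top [([236.0, 244.0], 16), ([259.0, 251.0], 55)]
scene [([285.0, 145.0], 9), ([267.0, 148.0], 11), ([271.0, 164.0], 7), ([252.0, 226.0], 31), ([240.0, 234.0], 23)]
blade-edge floor angle est 1.684754914564015 edge rel hinge [ 0.0164 -0.0863 -0.0099] scene mouth [(array([275.016, 205.8  ]), 0.67)] [array([274., 185.]), array([274., 189.]), array([274., 193.]), array([274., 198.])]
```

Call:
{"method": "arm_command", "body": {
  "translation": [
    [0,0.01,0.01],
    [0,0.02,0.02],
    [0.01,0.03,0.02],
    [0.01,0.04,0.03],
    [0.01,0.05,0.04]
  ],
  "rotation": [
    [-0.01,0,0.005],
    [-0.021,0,0.01],
    [-0.031,0,0.014],
    [-0.042,0,0.019],
    [-0.052,0,0.024]
  ],
  "grip": [1,1,1,1,1]
}}

```text
time_s: 19.55
position: [0.5316, 0.1471, 0.1428]
tcp_rot: [[-0.906, -0.001, 0.422], [-0.392, 0.372, -0.841], [-0.156, -0.928, -0.338]]
force: [0.7, -4.4, 8.4]
opening: 0.264
```

Call:
{"method": "arm_command", "body": {
  "translation": [
    [0,0,0],
    [0,0,0],
    [0,0,0],
    [0,0,0],
    [0,0,0]
  ],
  "rotation": [
    [0,0,0],
    [0,0,0],
    [0,0,0],
    [0,0,0],
    [0,0,0]
  ],
  "grip": [1,1,1,1,1]
}}

```text
time_s: 20.05
position: [0.5316, 0.1471, 0.1429]
tcp_rot: [[-0.906, -0.001, 0.422], [-0.393, 0.371, -0.841], [-0.156, -0.928, -0.337]]
force: [0.3, -3.2, 5.0]
opening: 0.265
```

```bash
python3 st.py
```

```text
20.15 0.265915196402558 [ 0.1914 -3.5487  5.1197] [-0.5287 -0.2287 -0.0786] [0.5316 0.1471 0.1429]
top [([202.0, 205.0], 5), ([269.0, 248.0], 20)]
scene [([284.0, 150.0], 12), ([266.0, 152.0], 10), ([271.0, 169.0], 6), ([252.0, 226.0], 30), ([240.0, 234.0], 23)]
blade-edge floor angle est 1.7393277157168094 edge rel hinge [ 0.0166 -0.0856 -0.0146] scene mouth [(array([275.408, 206.22 ]), 0.88)] [array([274., 185.]), array([274., 189.]), array([274., 193.]), array([274., 198.])]
```

Call:
{"method": "arm_command", "body": {
  "translation": [
    [0,0,0],
    [0,0,0],
    [0,0,0],
    [0,0,0],
    [0,0,0]
  ],
  "rotation": [
    [0,0,0],
    [0,0,0],
    [0,0,0],
    [0,0,0],
    [0,0,0]
  ],
  "grip": [1,1,1,1,1]
}}

```text
time_s: 20.7
position: [0.5315, 0.1471, 0.1429]
tcp_rot: [[-0.906, -0.001, 0.422], [-0.393, 0.371, -0.841], [-0.156, -0.928, -0.337]]
force: [0.5, -2.8, 5.4]
opening: 0.263
```

Call:
{"method": "arm_command", "body": {
  "translation": [
    [0,0,0],
    [0,0,0],
    [0,0,0],
    [0,0,0],
    [0,0,0]
  ],
  "rotation": [
    [0,0,0],
    [0,0,0],
    [0,0,0],
    [0,0,0],
    [0,0,0]
  ],
  "grip": [1,1,1,1,1]
}}

```text
time_s: 21.2
position: [0.5316, 0.1471, 0.1429]
tcp_rot: [[-0.906, -0.001, 0.423], [-0.393, 0.371, -0.841], [-0.156, -0.928, -0.337]]
force: [0.6, -2.6, 5.7]
opening: 0.264
```

```bash
python3 st.py
python3 - <<'E'
from geo import *
s=bot.read_state()
E=(.537,.151)
plan(s['position'],s['tcp_rot'],[(*pose(.24,E,-.002),5,1,1),(*pose(.08,E,-.002),5,1,1),(*pose(-.08,E,-.001),5,1,1),(*pose(-.08,E,.05),3,1,1),(*pose(-.08,E,.1),3,1,1)])
E
```

```text
21.3 0.2639652451989317 [-0.1886 -4.4334  5.0889] [-0.5483 -0.2167 -0.0666] [0.5316 0.1471 0.1429]
top [([202.0, 205.0], 5), ([269.0, 248.0], 20)]
scene [([285.0, 149.0], 10), ([267.0, 151.0], 11), ([271.0, 169.0], 8), ([252.0, 226.0], 32), ([240.0, 234.0], 23)]
blade-edge floor angle est 1.7394084591949286 edge rel hinge [ 0.0166 -0.0856 -0.0146] scene mouth [(array([277.48 , 204.708]), 0.88)] [array([274., 185.]), array([274., 189.]), array([274., 193.]), array([274., 198.])]
{"translation": [[-0.01, -0.02, -0.02], [-0.02, -0.05, -0.04], [-0.03, -0.07, -0.06], [-0.04, -0.1, -0.07], [-0.05, -0.12, -0.09]], "rotation": [[0.024, 0.0, -0.011], [0.049, 0.0, -0.022], [0.073, 0.0, -0.034], [0.098, 0.0, -0.045], [0.122, 0.0, -0.056]], "grip": [1, 1, 1, 1, 1]} 
{"translation": [[-0.01, -0.03, -0.02], [-0.02, -0.06, -0.04], [-0.03, -0.08, -0.07], [-0.04, -0.11, -0.09], [-0.05, -0.14, -0.11]], "rotation": [[0.028, 0.0, -0.013], [0.055, 0.0, -0.026], [0.083, 0.0, -0.039], [0.111, 0.0, -0.052], [0.139, 0.0, -0.065]], "grip": [1, 1, 1, 1, 1]} 
{"translation": [[-0.01, -0.03, -0.02], [-0.02, -0.06, -0.04], [-0.03, -0.09, -0.07], [-0.04, -0.12, -0.09], [-0.05, -0.15, -0.11]], "rotation": [[0.028, 0.0, -0.013], [0.055, 0.0, -0.026], [0.083, 0.0, -0.038], [0.11, 0.0, -0.051], [0.138, 0.0, -0.064]], "grip": [1, 1, 1, 1, 1]} 
{"translation": [[0.0, -0.21, 0.0], [0.0, -0.42, 0.0], [0.0, -0.64, 0.0]], "rotation": [[0.0, 0.0, 0.0], [0.0, 0.0, 0.0], [0.0, 0.0, 0.0]], "grip": [1, 1, 1]} 
{"translation": [[0.0, -0.21, 0.0], [0.0, -0.41, 0.0], [0.0, -0.62, 0.0]], "rotation": [[0.0, 0.0, 0.0], [0.0, 0.0, 0.0], [0.0, 0.0, 0.0]], "grip": [1, 1, 1]} 
end [0.532  0.1746 0.2812]
```

Everything visible is steady, so I let the pan return under the blade and then lift clear.

Call:
{"method": "arm_command", "body": {
  "translation": [
    [-0.01,-0.02,-0.02],
    [-0.02,-0.05,-0.04],
    [-0.03,-0.07,-0.06],
    [-0.04,-0.1,-0.07],
    [-0.05,-0.12,-0.09]
  ],
  "rotation": [
    [0.024,0,-0.011],
    [0.049,0,-0.022],
    [0.073,0,-0.034],
    [0.098,0,-0.045],
    [0.122,0,-0.056]
  ],
  "grip": [1,1,1,1,1]
}}

```text
time_s: 21.85
position: [0.5313, 0.1511, 0.1545]
tcp_rot: [[-0.906, -0.002, 0.423], [-0.411, 0.236, -0.88], [-0.098, -0.972, -0.215]]
force: [-0.3, -2.4, 3.5]
opening: 0.27
```

Call:
{"method": "arm_command", "body": {
  "translation": [
    [-0.01,-0.03,-0.02],
    [-0.02,-0.06,-0.04],
    [-0.03,-0.08,-0.07],
    [-0.04,-0.11,-0.09],
    [-0.05,-0.14,-0.11]
  ],
  "rotation": [
    [0.028,0,-0.013],
    [0.055,0,-0.026],
    [0.083,0,-0.039],
    [0.111,0,-0.052],
    [0.139,0,-0.065]
  ],
  "grip": [1,1,1,1,1]
}}

```text
time_s: 22.35
position: [0.5311, 0.1579, 0.1675]
tcp_rot: [[-0.906, -0.003, 0.423], [-0.422, 0.077, -0.903], [-0.03, -0.997, -0.071]]
force: [0.8, -0.6, 1.9]
opening: 0.262
```

Call:
{"method": "arm_command", "body": {
  "translation": [
    [-0.01,-0.03,-0.02],
    [-0.02,-0.06,-0.04],
    [-0.03,-0.09,-0.07],
    [-0.04,-0.12,-0.09],
    [-0.05,-0.15,-0.11]
  ],
  "rotation": [
    [0.028,0,-0.013],
    [0.055,0,-0.026],
    [0.083,0,-0.038],
    [0.11,0,-0.051],
    [0.138,0,-0.064]
  ],
  "grip": [1,1,1,1,1]
}}

```text
time_s: 22.85
position: [0.5311, 0.1667, 0.18]
tcp_rot: [[-0.906, -0.002, 0.423], [-0.421, -0.082, -0.903], [0.037, -0.997, 0.073]]
force: [0.8, -1.0, 1.4]
opening: 0.267
```

Call:
{"method": "arm_command", "body": {
  "translation": [
    [0,-0.21,0],
    [0,-0.42,0],
    [0,-0.64,0]
  ],
  "rotation": [
    [0,0,0],
    [0,0,0],
    [0,0,0]
  ],
  "grip": [1,1,1]
}}

```text
time_s: 23.15
position: [0.529, 0.1712, 0.2299]
tcp_rot: [[-0.906, -0.008, 0.424], [-0.422, -0.081, -0.903], [0.041, -0.997, 0.07]]
force: [-0.7, -0.1, -2.0]
opening: 0.269
```

Call:
{"method": "arm_command", "body": {
  "translation": [
    [0,-0.21,0],
    [0,-0.41,0],
    [0,-0.62,0],
    [0,-0.62,0]
  ],
  "rotation": [
    [0,0,0],
    [0,0,0],
    [0,0,0],
    [0,0,0]
  ],
  "grip": [1,1,1,1]
}}

```text
time_s: 23.55
position: [0.5315, 0.1754, 0.2815]
tcp_rot: [[-0.906, -0.0, 0.423], [-0.422, -0.08, -0.903], [0.034, -0.997, 0.072]]
force: [0.3, -0.3, -2.1]
opening: 0.267
```

```bash
python3 st.py;  python3 - <<'E'
from h import *
W=cap('wrist');S=cap('scene'); print('mouth',spot('scene','pan_mouth')[:1])
for n,c in(('w',W),):
    hsv=cv2.cvtColor(c['image'],cv2.COLOR_BGR2HSV); m=cv2.inRange(hsv,(3,90,50),(22,255,255)); m[265:]=0
    N,_,st,cc=cv2.connectedComponentsWithStats(m); print([(cc[i].round(0).tolist(),int(st[i,4])) for i in range(1,N) if st[i,4]>8])
E
```

```text
23.65 0.2672981216352455 [-0.824   0.152  -2.8482] [ 0.0417  0.0214 -0.0286] [0.5304 0.1749 0.2795]
top [([206.0, 210.0], 13), ([234.0, 244.0], 26), ([282.0, 246.0], 27), ([261.0, 251.0], 88)]
scene [([252.0, 226.0], 28), ([240.0, 234.0], 24)]
blade-edge floor angle est 0.5415245851430015 edge rel hinge [ 0.0154 -0.0749  0.1245] scene mouth [(array([278.712, 186.606]), 0.57)] [array([274., 185.]), array([274., 189.]), array([274., 193.]), array([274., 198.])]
mouth [(array([279.384, 184.296]), 0.59)]
[([331.0, 256.0], 195), ([355.0, 260.0], 104)]
```

The wrist view shows no nuts along the pan's back. I carry the scraper back above the rest and count there.

Run:
```python
from geo import *
s=bot.read_state(); R=restR(); g=np.array([.4726,-.2302,.0442])
plan(s['position'],s['tcp_rot'],[([.49,-.19,.22],R,3,5,1),(g+[0,0,.06],R,3,2,1)])
```

```text
{"translation": [[0.16, 0.07, 0.26], [0.31, 0.15, 0.51], [0.47, 0.22, 0.77]], "rotation": [[-0.03, 0.015, 0.005], [-0.06, 0.03, 0.01], [-0.091, 0.044, 0.014]], "grip": [1, 1, 1]} 
{"translation": [[0.15, 0.05, 0.27], [0.29, 0.1, 0.54], [0.44, 0.14, 0.81]], "rotation": [[-0.03, 0.015, 0.005], [-0.06, 0.03, 0.01], [-0.09, 0.045, 0.015]], "grip": [1, 1, 1]} 
{"translation": [[0.13, 0.02, 0.28], [0.27, 0.04, 0.55], [0.4, 0.06, 0.83]], "rotation": [[-0.031, 0.015, 0.005], [-0.061, 0.029, 0.01], [-0.091, 0.044, 0.014]], "grip": [1, 1, 1]} 
{"translation": [[0.12, -0.01, 0.29], [0.24, -0.02, 0.57], [0.36, -0.03, 0.86]], "rotation": [[-0.03, 0.015, 0.005], [-0.06, 0.03, 0.01], [-0.091, 0.045, 0.015]], "grip": [1, 1, 1]} 
{"translation": [[0.11, -0.04, 0.29], [0.22, -0.08, 0.58], [0.32, -0.12, 0.86]], "rotation": [[-0.03, 0.014, 0.005], [-0.06, 0.029, 0.01], [-0.09, 0.044, 0.014]], "grip": [1, 1, 1]} 
{"translation": [[0.05, 0.19, 0.16], [0.1, 0.39, 0.33], [0.16, 0.58, 0.49]], "rotation": [[0.0, 0.0, 0.0], [0.0, 0.0, 0.0], [0.0, 0.0, 0.0]], "grip": [1, 1, 1]} 
{"translation": [[0.05, 0.2, 0.17], [0.1, 0.39, 0.33], [0.15, 0.58, 0.49]], "rotation": [[0.0, 0.0, 0.0], [0.0, 0.0, 0.0], [0.0, 0.0, 0.0]], "grip": [1, 1, 1]} 
end [ 0.4728 -0.23    0.1045]
```

Call:
{"method": "arm_command", "body": {
  "translation": [
    [0.16,0.07,0.26],
    [0.31,0.15,0.51],
    [0.47,0.22,0.77]
  ],
  "rotation": [
    [-0.03,0.015,0.005],
    [-0.06,0.03,0.01],
    [-0.091,0.044,0.014]
  ],
  "grip": [1,1,1]
}}

```text
time_s: 24.15
position: [0.5234, 0.1014, 0.2685]
tcp_rot: [[-0.925, -0.026, 0.38], [-0.38, 0.013, -0.925], [0.019, -1.0, -0.022]]
force: [0.1, -0.2, -1.2]
opening: 0.263
```

Call:
{"method": "arm_command", "body": {
  "translation": [
    [0.15,0.05,0.27],
    [0.29,0.1,0.54],
    [0.44,0.14,0.81]
  ],
  "rotation": [
    [-0.03,0.015,0.005],
    [-0.06,0.03,0.01],
    [-0.09,0.045,0.015]
  ],
  "grip": [1,1,1]
}}

```text
time_s: 24.45
position: [0.5154, 0.0277, 0.2568]
tcp_rot: [[-0.942, -0.044, 0.331], [-0.334, 0.107, -0.936], [0.006, -0.993, -0.116]]
force: [0.3, 0.8, -1.1]
opening: 0.269
```

Call:
{"method": "arm_command", "body": {
  "translation": [
    [0.13,0.02,0.28],
    [0.27,0.04,0.55],
    [0.4,0.06,0.83]
  ],
  "rotation": [
    [-0.031,0.015,0.005],
    [-0.061,0.029,0.01],
    [-0.091,0.044,0.014]
  ],
  "grip": [1,1,1]
}}

```text
time_s: 24.75
position: [0.507, -0.0447, 0.2447]
tcp_rot: [[-0.957, -0.059, 0.282], [-0.289, 0.201, -0.936], [-0.001, -0.978, -0.21]]
force: [0.3, 0.0, -2.4]
opening: 0.268
```

Call:
{"method": "arm_command", "body": {
  "translation": [
    [0.12,-0.01,0.29],
    [0.24,-0.02,0.57],
    [0.36,-0.03,0.86]
  ],
  "rotation": [
    [-0.03,0.015,0.005],
    [-0.06,0.03,0.01],
    [-0.091,0.045,0.015]
  ],
  "grip": [1,1,1]
}}

```text
time_s: 25.05
position: [0.4992, -0.118, 0.2327]
tcp_rot: [[-0.971, -0.068, 0.231], [-0.241, 0.294, -0.925], [-0.005, -0.953, -0.302]]
force: [0.4, -0.4, -1.6]
opening: 0.262
```

Call:
{"method": "arm_command", "body": {
  "translation": [
    [0.11,-0.04,0.29],
    [0.22,-0.08,0.58],
    [0.32,-0.12,0.86]
  ],
  "rotation": [
    [-0.03,0.014,0.005],
    [-0.06,0.029,0.01],
    [-0.09,0.044,0.014]
  ],
  "grip": [1,1,1]
}}

```text
time_s: 25.35
position: [0.491, -0.1909, 0.221]
tcp_rot: [[-0.981, -0.073, 0.179], [-0.193, 0.383, -0.903], [-0.002, -0.921, -0.39]]
force: [0.1, 0.0, -2.1]
opening: 0.271
```

Call:
{"method": "arm_command", "body": {
  "translation": [
    [0.05,0.19,0.16],
    [0.1,0.39,0.33],
    [0.16,0.58,0.49]
  ],
  "rotation": [
    [0,0,0],
    [0,0,0],
    [0,0,0]
  ],
  "grip": [1,1,1]
}}

```text
time_s: 25.65
position: [0.4823, -0.2106, 0.1623]
tcp_rot: [[-0.981, -0.073, 0.18], [-0.194, 0.382, -0.904], [-0.003, -0.921, -0.389]]
force: [-0.4, 0.3, -2.2]
opening: 0.269
```

Call:
{"method": "arm_command", "body": {
  "translation": [
    [0.05,0.2,0.17],
    [0.1,0.39,0.33],
    [0.15,0.58,0.49],
    [0.15,0.58,0.49]
  ],
  "rotation": [
    [0,0,0],
    [0,0,0],
    [0,0,0],
    [0,0,0]
  ],
  "grip": [1,1,1,1]
}}

```text
time_s: 26.05
position: [0.473, -0.2297, 0.1031]
tcp_rot: [[-0.981, -0.076, 0.178], [-0.193, 0.385, -0.903], [0.0, -0.92, -0.392]]
force: [-0.2, 0.6, -2.3]
opening: 0.264
```

```bash
python3 st.py;  python3 - <<'E'
from geo import *
T=cap('top','top2.png');S=cap('scene'); print('mouth',spot('scene','pan_mouth')[:1],spot('top','nut_0_centre')[:8])
s=bot.read_state(); print('tool err deg',np.rad2deg(Ro.from_matrix(restR().T@np.array(s['tcp_rot'])).as_rotvec()))
p=np.array(s['position']);R=np.array(s['tcp_rot']);h=p-.03*R[:,1]
print('handle pred scene',proj(S,h),spot('scene','scraper_handle')[:1])
g=np.array([.4726,-.2302,.0442])
plan(p,R,[(g+[0,0,.012],restR(),5,1,1),(g+[0,0,.001],restR(),5,1,1)])
E
```

```text
26.15 0.2644217981453371 [ 0.6363 -0.0881 -1.391 ] [-0.3391 -0.0115  0.01  ] [ 0.4745 -0.2297  0.1054]
top [([235.0, 244.0], 25), ([282.0, 246.0], 27), ([261.0, 251.0], 85)]
scene [([252.0, 226.0], 34), ([240.0, 234.0], 24), ([231.0, 240.0], 9), ([208.0, 246.0], 36), ([226.0, 268.0], 14)]
blade-edge floor angle est 1.6836361383400469 edge rel hinge [-0.046  -0.4627 -0.0524] scene mouth [(array([275.184, 184.086]), 0.68)] [array([274., 185.]), array([274., 189.]), array([274., 193.]), array([274., 198.])]
mouth [(array([274.904, 183.792]), 0.65)] [(array([232.176, 247.212]), 0.52)]
tool err deg [ 0.13199898 -0.13596308  0.21155775]
handle pred scene [214.71501588 266.4274596 ] []
{"translation": [[0.01, 0.12, 0.05], [0.01, 0.23, 0.1], [0.02, 0.35, 0.14], [0.03, 0.47, 0.19], [0.03, 0.58, 0.24]], "rotation": [[0.0, 0.0, -0.001], [-0.001, 0.001, -0.001], [-0.001, 0.001, -0.002], [-0.002, 0.002, -0.003], [-0.002, 0.002, -0.004]], "grip": [1, 1, 1, 1, 1]} 
{"translation": [[0.0, 0.03, 0.01], [0.0, 0.05, 0.02], [0.0, 0.08, 0.03], [0.0, 0.1, 0.04], [0.0, 0.13, 0.05]], "rotation": [[0.0, 0.0, 0.0], [0.0, 0.0, 0.0], [0.0, 0.0, 0.0], [0.0, 0.0, 0.0], [0.0, 0.0, 0.0]], "grip": [1, 1, 1, 1, 1]} 
end [ 0.4729 -0.2298  0.0453]
```

The counts fit five nuts in the tub: blobs of 27, ~85 (three together) and 25 px. No blobs show on the pan floor, and the pan mouth is back at its rest row (184). Next I place the scraper.

Call:
{"method": "arm_command", "body": {
  "translation": [
    [0.01,0.12,0.05],
    [0.01,0.23,0.1],
    [0.02,0.35,0.14],
    [0.03,0.47,0.19],
    [0.03,0.58,0.24]
  ],
  "rotation": [
    [0,0,0],
    [0,0,0],
    [0,0,0],
    [0,0,0],
    [-0.002,0.002,-0.004]
  ],
  "grip": [1,1,1,1,1]
}}

```text
time_s: 26.95
position: [0.4717, -0.2296, 0.0542]
tcp_rot: [[-0.981, -0.078, 0.178], [-0.194, 0.384, -0.903], [0.003, -0.92, -0.392]]
force: [0.6, -0.2, -2.0]
opening: 0.266
```

Call:
{"method": "arm_command", "body": {
  "translation": [
    [0,0.03,0.01],
    [0,0.05,0.02],
    [0,0.08,0.03],
    [0,0.1,0.04],
    [0,0.13,0.05]
  ],
  "rotation": [
    [0,0,0],
    [0,0,0],
    [0,0,0],
    [0,0,0],
    [0,0,0]
  ],
  "grip": [1,1,1,1,1]
}}

```text
time_s: 27.45
position: [0.4725, -0.2326, 0.0498]
tcp_rot: [[-0.981, -0.077, 0.18], [-0.196, 0.38, -0.904], [0.001, -0.922, -0.388]]
force: [-8.3, -12.0, 38.3]
opening: 0.266
```

Run:
```python
from geo import *
np.set_printoptions(precision=4,suppress=True)
S=cap('scene');T=cap('top');s=bot.read_state();print(s['time_s'],s['position'],s['force'],s['moment'],s['opening'])
print(spot('scene','scraper_handle')[:1],spot('scene','scraper')[:1],spot('scene','labels')[:1],spot('top','labels')[:1])
```

```text
27.55 [ 0.4726 -0.2333  0.0495] [-7.749  -8.5268 28.5239] [0.4623 1.534  0.4712] 0.263553388841105
[] [] [(array([289.52, 310.59]), 0.77)] [(array([351.176, 183.12 ]), 0.95)]
```

There is contact (28–38 N) about 5 mm too high, so the edge isn't going into the slot. I lift off and check how the scraper sits in the grip.

Call:
{"method": "arm_command", "body": {
  "translation": [
    [0,-0.15,-0.06],
    [0,-0.3,-0.12],
    [0,-0.46,-0.19],
    [0,-0.46,-0.19],
    [0,-0.46,-0.19]
  ],
  "rotation": [
    [0,0,0],
    [0,0,0],
    [0,0,0],
    [0,0,0],
    [0,0,0]
  ],
  "grip": [1,1,1,1,1]
}}

```text
time_s: 28.25
position: [0.4725, -0.2298, 0.0842]
tcp_rot: [[-0.981, -0.077, 0.179], [-0.195, 0.382, -0.903], [0.001, -0.921, -0.39]]
force: [-0.1, -0.3, -2.1]
opening: 0.267
```

Run:
```python
from geo import *
np.set_printoptions(precision=4,suppress=True)
S=cap('scene');T=cap('top');W=cap('wrist');s=bot.read_state();print(s['time_s'],s['position'],s['force'],s['moment'],s['opening'])
R=np.array(s['tcp_rot']);p=np.array(s['position']);h=p-.03*R[:,1];sx=-R[:,1];sz=-R[:,2];sy=np.cross(sz,sx)
def draw(c,box,sc):
    x0,y0,x1,y1=box; im=cv2.resize(c['image'][y0:y1,x0:x1],None,fx=sc,fy=sc,interpolation=cv2.INTER_CUBIC)
    pt=lambda X:tuple(int(v) for v in (proj(c,X)-[x0,y0])*sc)
    cr=[h-.066*sx-.012*sz-.075*sy,h-.066*sx-.012*sz+.075*sy,h-.006*sx-.009*sz+.075*sy,h-.006*sx-.009*sz-.075*sy]
    for i in range(4): cv2.line(im,pt(cr[i]),pt(cr[(i+1)%4]),(0,0,255),1)
    C=np.array([.4714,-.2395,0]);ry=np.array([.981,.195,0])
    cv2.line(im,pt(C+[0,0,.034]-.07*ry),pt(C+[0,0,.034]+.07*ry),(0,200,0),1)
    f=.0155*RX+[0,0,.008]; cv2.line(im,pt(C+f-.09*ry),pt(C+f+.09*ry),(255,0,0),1)
    cv2.line(im,pt(h-.075*sy),pt(h+.075*sy),(255,0,255),1)
    return im
a=draw(S,(165,240,265,340),4);b=draw(T,(335,190,415,290),4);c=draw(W,(180,60,420,260),1.6667)
A=np.zeros((600,800,3),np.uint8);A[:400,:400]=a;A[:400,400:720]=b[:400,:320];
cv2.imwrite('pics/k1.png',np.vstack([A[:270,:],np.hstack([c,a[70:][:330]])[:330,:800]]) if 0 else A)
A[400:600,:]=0; cw=cv2.resize(W['image'][80:280,200:400],(200,200));A[400:600,:200]=cw;A[400:600,200:600]=c[60:260,:400];cv2.imwrite('pics/k1.png',A)
```

```text
28.4 [ 0.472  -0.2294  0.0835] [ 0.2342  1.3334 -1.8525] [-0.3561 -0.0424 -0.0114] 0.2680895040648808
```

View pics/k1.png

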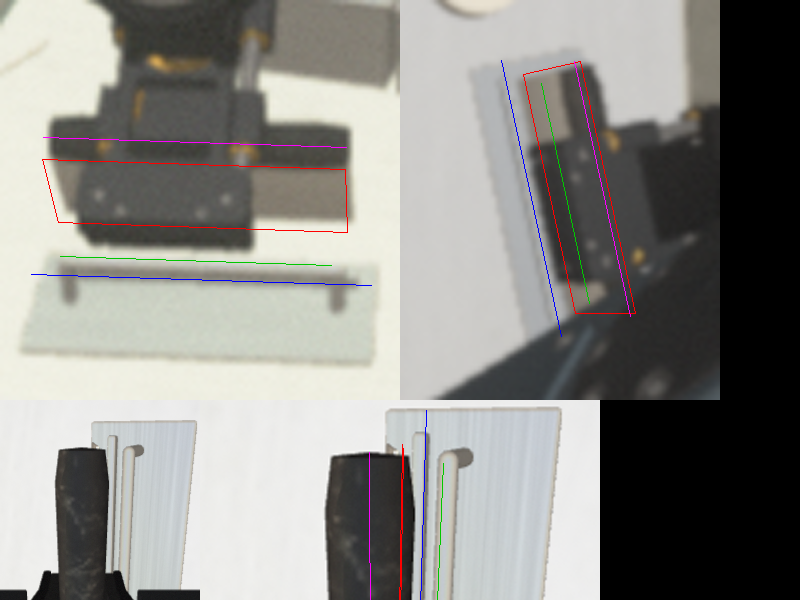

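```bash
cat > tilt.py <<'E'
from geo import *
np.set_printoptions(precision=4,suppress=True,linewidth=160)
S=cap('scene');T=cap('top');s=bot.read_state();print(s['time_s'],s['position'])
def sat(c): return c['image'][:,:,2].astype(int)-c['image'][:,:,0]
print('scene cols R and R-B by rows 280..302')
for col in (234,240,246,250): print(col,S['image'][282:302,col,2],sat(S)[282:302,col])
print('top rows, cols 362..392')
for r in (211,214,217,220): print(r,T['image'][r,360:388,2],sat(T)[r,360:388])
p=np.array(s['position']);
for d in(0,-.2,-.1,.1,.2):
    R=np.array(s['tcp_rot'])@np.eye(3);h=p-.03*R[:,1]
    Rr=R@Ro.from_rotvec([d,0,0]).as_matrix();sx=-Rr[:,1];sz=-Rr[:,2];sy=np.cross(sz,sx)
    e=lambda k:h-.066*sx-.012*sz+k*sy
    A,B=proj(S,e(-.075)),proj(S,e(.075));A2,B2=proj(T,e(-.075)),proj(T,e(.075))
    print('d',d,'edge rel handle world',e(0)-h,'scene row@cols',[np.interp(c,[A[0],B[0]],[A[1],B[1]]).round(1) for c in(234,240,246,250)],'top col@rows',[np.interp(r,[B2[1],A2[1]],[B2[0],A2[0]]).round(1) for r in(211,214,217,220)])
E
python3 tilt.py
```

```text
28.5 [ 0.472  -0.2296  0.0835]
scene cols R and R-B by rows 280..302
234 [107 127 132 137 133 132 134 131 132 129 126 132 153 204 234 239 239 239 238 238] [14 19 21 21 23 20 19 21 19 21 19 18 19 20 14 13 14 14 13 13]
240 [104 128 134 134 132 132 134 131 130 134 131 135 153 203 231 238 241 240 238 238] [15 21 19 22 18 20 22 19 17 20 18 21 19 22 14 15 13 13 12 13]
246 [106 129 136 136 136 136 132 133 133 131 131 131 146 188 228 237 239 239 238 238] [18 18 21 22 21 20 19 20 20 19 21 20 20 21 17 13 14 14 13 14]
250 [115 134 136 138 133 137 135 134 134 134 131 131 143 182 224 235 239 240 240 238] [14 22 22 22 22 23 20 21 21 20 21 21 19 20 18 14 13 14 14 12]
top rows, cols 362..392
211 [166 174 178 173 156 139 136 137 138 142 142 145 147 147 135 103  77  76  80  78  76  72  70  73 105 161 194 204] [ 2  0  1  0  5 13 17 18 17 19 17 18 18 19 18 14  9  9  8  7  4  2  2  4  3  4  4  4]
214 [158 167 176 174 166 148 137 136 137 139 141 142 145 147 142 113  83  76  80  82  82  82  76  74  80 131 184 201] [ 0 -1 -4 -2  1  7 16 18 17 17 18 18 18 19 18 15 10  9  8  9  6  4  3  3  4  4  4  3]
217 [17
[... 880 characters left out ...]
dge rel handle world [-0.0043  0.0208 -0.0636] scene row@cols [np.float64(294.8), np.float64(295.0), np.float64(295.2), np.float64(295.3)] top col@rows [np.float64(364.0), np.float64(364.6), np.float64(365.3), np.float64(365.9)]
d 0.1 edge rel handle world [-0.0017  0.008  -0.0666] scene row@cols [np.float64(300.0), np.float64(300.2), np.float64(300.4), np.float64(300.5)] top col@rows [np.float64(369.0), np.float64(369.7), np.float64(370.3), np.float64(371.0)]
d 0.2 edge rel handle world [-0.0004  0.0015 -0.0671] scene row@cols [np.float64(302.3), np.float64(302.5), np.float64(302.7), np.float64(302.8)] top col@rows [np.float64(371.7), np.float64(372.4), np.float64(373.0), np.float64(373.7)]
```

Scene and top edges agree: the blade swung ~0.09 rad in the grip, so the edge is ~6 mm towards the stop. The wrist view also puts rail and stop ~1.8 mm further in rest -x. I'll compensate for both, insert more upright in mid-slot, then lean the scraper back onto the rail.

```bash
cat > place.py <<'E'
from geo import *
C=np.array([.4718,-.2413,0])
def pl(l,xe,z,off=.09,y=0):
    F=restR(l); R=F@Ro.from_rotvec([off,0,0]).as_matrix(); sx=-F[:,1];sz=-F[:,2]; sy=np.cross(sz,sx)
    hc=C+xe*RX+z*Z+.066*sx+.012*sz+y*sy
    return hc+.03*R[:,1],R
E
python3 - <<'E'
from place import *
s=bot.read_state();print(s['position'])
plan(s['position'],s['tcp_rot'],[(*pl(.233,.0106,.045),5,1,1),(*pl(.233,.0106,.022),4,1,1),(*pl(.233,.0106,.009),4,1,1),(*pl(.36,.0122,.0075),5,1,1)])
E
```

```text
[ 0.47204489 -0.22955997  0.08351505]
{"translation": [[0.01, 0.0, 0.0], [0.01, 0.01, 0.0], [0.02, 0.01, 0.0], [0.03, 0.01, 0.01], [0.03, 0.01, 0.01]], "rotation": [[0.05, 0.0, 0.0], [0.099, 0.0, 0.001], [0.149, 0.0, 0.001], [0.198, 0.0, 0.002], [0.248, 0.0, 0.002]], "grip": [1, 1, 1, 1, 1]} 
{"translation": [[0.0, 0.07, 0.01], [0.0, 0.14, 0.02], [0.0, 0.22, 0.03], [0.0, 0.29, 0.04]], "rotation": [[0.0, 0.0, 0.0], [0.0, 0.0, 0.0], [0.0, 0.0, 0.0], [0.0, 0.0, 0.0]], "grip": [1, 1, 1, 1]} 
{"translation": [[0.0, 0.04, 0.01], [0.0, 0.08, 0.01], [0.0, 0.12, 0.02], [0.0, 0.16, 0.02]], "rotation": [[0.0, 0.0, 0.0], [0.0, 0.0, 0.0], [0.0, 0.0, 0.0], [0.0, 0.0, 0.0]], "grip": [1, 1, 1, 1]} 
{"translation": [[0.0, 0.0, 0.01], [0.0, 0.01, 0.02], [0.0, 0.01, 0.03], [0.0, 0.01, 0.03], [0.0, 0.01, 0.04]], "rotation": [[-0.024, 0.0, 0.0], [-0.049, 0.0, 0.0], [-0.073, 0.0, 0.0], [-0.097, 0.0, 0.0], [-0.121, 0.0, 0.0]], "grip": [1, 1, 1, 1, 1]} 
end [ 0.4703 -0.2331  0.0449]
```

Call:
{"method": "arm_command", "body": {
  "translation": [
    [0.01,0,0],
    [0.01,0.01,0],
    [0.02,0.01,0],
    [0.03,0.01,0.01],
    [0.03,0.01,0.01]
  ],
  "rotation": [
    [0.05,0,0],
    [0.099,0,0.001],
    [0.149,0,0.001],
    [0.198,0,0.002],
    [0.248,0,0.002]
  ],
  "grip": [1,1,1,1,1]
}}

```text
time_s: 29.0
position: [0.4697, -0.2307, 0.0828]
tcp_rot: [[-0.981, -0.027, 0.191], [-0.193, 0.138, -0.971], [-0.0, -0.99, -0.14]]
force: [0.3, -1.2, -2.5]
opening: 0.264
```

Call:
{"method": "arm_command", "body": {
  "translation": [
    [0,0.07,0.01],
    [0,0.14,0.02],
    [0,0.22,0.03],
    [0,0.29,0.04],
    [0,0.29,0.04]
  ],
  "rotation": [
    [0,0,0],
    [0,0,0],
    [0,0,0],
    [0,0,0],
    [0,0,0]
  ],
  "grip": [1,1,1,1,1]
}}

```text
time_s: 29.5
position: [0.4695, -0.2307, 0.0584]
tcp_rot: [[-0.981, -0.028, 0.191], [-0.193, 0.14, -0.971], [0.001, -0.99, -0.143]]
force: [-0.4, -0.2, -1.5]
opening: 0.266
```

Call:
{"method": "arm_command", "body": {
  "translation": [
    [0,0.04,0.01],
    [0,0.08,0.01],
    [0,0.12,0.02],
    [0,0.16,0.02]
  ],
  "rotation": [
    [0,0,0],
    [0,0,0],
    [0,0,0],
    [0,0,0]
  ],
  "grip": [1,1,1,1]
}}

```text
time_s: 29.9
position: [0.4701, -0.2306, 0.0466]
tcp_rot: [[-0.981, -0.027, 0.192], [-0.194, 0.138, -0.971], [-0.001, -0.99, -0.141]]
force: [-0.2, -0.4, -1.4]
opening: 0.266
```

It entered without contact. I go down 3 mm more before leaning back.

Call:
{"method": "arm_command", "body": {
  "translation": [
    [0,0.015,0],
    [0,0.03,0.005],
    [0,0.04,0.005],
    [0,0.04,0.005]
  ],
  "rotation": [
    [0,0,0],
    [0,0,0],
    [0,0,0],
    [0,0,0]
  ],
  "grip": [1,1,1,1]
}}

```text
time_s: 30.3
position: [0.4699, -0.2303, 0.0435]
tcp_rot: [[-0.981, -0.027, 0.192], [-0.194, 0.139, -0.971], [-0.0, -0.99, -0.141]]
force: [-0.0, 0.4, -1.8]
opening: 0.269
```

```bash
sed -n 1,200p /dev/null
python3 - <<'E'
from place import *
np.set_printoptions(precision=4,suppress=True,linewidth=160)
S=cap('scene');T=cap('top');s=bot.read_state();print(s['time_s'],s['position'],s['force'])
R=np.array(s['tcp_rot']);h=np.array(s['position'])-.03*R[:,1]
for r in(209,212,215): print(r,T['image'][r,360:390,2])
for d in(-.15,-.09,-.03,0):
    Rr=R@Ro.from_rotvec([d,0,0]).as_matrix();sx=-Rr[:,1];sz=-Rr[:,2];sy=np.cross(sz,sx);e=lambda k:h-.066*sx-.012*sz+k*sy
    A,B=proj(T,e(-.075)),proj(T,e(.075));E=e(0)-C
    print(d,'edge rest x',E@RX,'z',E[2],'top col@rows',[np.interp(r,[B[1],A[1]],[B[0],A[0]]).round(1) for r in(209,212,215)])
E
```

```text
30.4 [ 0.4699 -0.2303  0.0436] [-0.5808  0.9179 -1.5856]
209 [169 172 176 178 177 174 170 167 161 152 140 127 116 108 100 104 129 161 174 174 175 181 195 202 203 203 204 204 204 203]
212 [159 169 177 174 157 134 122 115  94  76  75  75  72  71  70  69  80 118 159 173 175 178 188 198 202 203 204 205 205 204]
215 [161 166 171 169 167 148 127 116 100  78  73  75  75  72  71  68  70  82 122 161 173 174 177 184 196 202 204 204 203 203]
-0.15 edge rest x 0.014405157882746237 z 0.006651466411200149 top col@rows [np.float64(362.6), np.float64(362.9), np.float64(363.6)]
-0.09 edge rest x 0.01039437669551378 z 0.00632166630048008 top col@rows [np.float64(364.1), np.float64(364.5), np.float64(365.1)]
-0.03 edge rest x 0.006371036678588399 z 0.006232962193550619 top col@rows [np.float64(365.6), np.float64(366.1), np.float64(366.7)]
0 edge rest x 0.004359181667867788 z 0.006279154850445223 top col@rows [np.float64(366.4), np.float64(366.9), np.float64(367.5)]
```

Run:
```python
from place import *
s=bot.read_state()
plan(s['position'],s['tcp_rot'],[(*pl(.36,.0122,.006),5,1,1)])
```

```text
{"translation": [[0.0, 0.0, 0.01], [0.0, 0.0, 0.02], [0.0, 0.0, 0.02], [0.0, 0.0, 0.03], [0.0, 0.0, 0.04]], "rotation": [[-0.024, 0.0, 0.0], [-0.049, 0.0, 0.0], [-0.073, 0.0, 0.0], [-0.098, 0.0, 0.0], [-0.122, -0.001, 0.0]], "grip": [1, 1, 1, 1, 1]} 
end [ 0.4705 -0.2334  0.0432]
```

Call:
{"method": "arm_command", "body": {
  "translation": [
    [0,0,0.01],
    [0,0,0.02],
    [0,0,0.02],
    [0,0,0.03],
    [0,0,0.04]
  ],
  "rotation": [
    [-0.024,0,0],
    [-0.049,0,0],
    [-0.073,0,0],
    [-0.098,0,0],
    [-0.122,0,0]
  ],
  "grip": [1,1,1,1,1]
}}

```text
time_s: 30.9
position: [0.4702, -0.2321, 0.0435]
tcp_rot: [[-0.981, -0.052, 0.186], [-0.193, 0.266, -0.944], [-0.0, -0.962, -0.272]]
force: [-0.7, 4.5, 3.6]
opening: 0.267
```

Call:
{"method": "arm_command", "body": {
  "translation": [
    [0,0,0],
    [0,0,0]
  ],
  "rotation": [
    [0,0,0],
    [0,0,0]
  ],
  "grip": [1,1]
}}

```text
time_s: 31.1
position: [0.4701, -0.2321, 0.0434]
tcp_rot: [[-0.981, -0.052, 0.186], [-0.193, 0.266, -0.945], [0.0, -0.963, -0.271]]
force: [0.5, 5.3, 2.9]
opening: 0.264
```

The force shows the blade lying against the rail (+5 N in y) and on the plate. I release and back off.

Call:
{"method": "arm_command", "body": {
  "translation": [
    [0,0,0],
    [0,0,0],
    [0,0,0],
    [0,0,0],
    [0,0,0]
  ],
  "rotation": [
    [0,0,0],
    [0,0,0],
    [0,0,0],
    [0,0,0],
    [0,0,0]
  ],
  "grip": [-0.3,-0.3,-0.3,-0.3,-0.3]
}}

```text
time_s: 31.6
position: [0.4708, -0.2341, 0.0431]
tcp_rot: [[-0.981, -0.051, 0.187], [-0.194, 0.26, -0.946], [-0.001, -0.964, -0.265]]
force: [0.2, 0.1, -0.1]
opening: 0.606
```

Call:
{"method": "arm_command", "body": {
  "translation": [
    [0,-0.15,0],
    [0,-0.35,0],
    [0,-0.6,0],
    [0,-0.9,0]
  ],
  "rotation": [
    [0,0,0],
    [0,0,0],
    [0,0,0],
    [0,0,0]
  ],
  "grip": [-0.3,-0.3,-0.3,-0.3]
}}

```text
time_s: 32.0
position: [0.4741, -0.2525, 0.1136]
tcp_rot: [[-0.981, -0.052, 0.187], [-0.194, 0.262, -0.946], [0.0, -0.964, -0.267]]
force: [-0.3, 0.2, 0.5]
opening: 0.646
```

Call:
{"method": "arm_command", "body": {
  "translation": [
    [0.1,-0.3,0.2],
    [0.2,-0.6,0.4],
    [0.3,-0.9,0.6],
    [0.3,-0.9,0.6],
    [0.3,-0.9,0.6]
  ],
  "rotation": [
    [0,0,0],
    [0,0,0],
    [0,0,0],
    [0,0,0],
    [0,0,0]
  ],
  "grip": [-0.3,-0.3,-0.3,-0.3,-0.3]
}}

```text
time_s: 32.5
position: [0.4633, -0.3213, 0.1697]
tcp_rot: [[-0.981, -0.05, 0.186], [-0.193, 0.261, -0.946], [-0.001, -0.964, -0.266]]
force: [-0.3, -0.2, 0.6]
opening: 0.647
```

Run:
```python
from place import *
np.set_printoptions(precision=4,suppress=True,linewidth=160)
S=cap('scene','endS.png');T=cap('top','endT.png');W=cap('wrist','endW.png');s=bot.read_state();print(s['time_s'],s['position'],s['force'])
for t in ['scraper_handle','scraper','labels','pan_mouth','nut_0_centre']:
    q=[(n,spot(n,t)[:5]) for n in('scene','top','wrist')]; print(t,q)
    if t=='scraper_handle':
        cs=[c for c,(n,v) in zip((S,T,W),q) if v];ps=[v[0][0] for n,v in q if v]
        if len(cs)>1:
            X,e=tri(cs,ps); d=X-C; print('   handle',X,e,'rest x,y,z',d@RX,d@np.array([-.981,-.195,0]),d[2])
m=T['image'][:,:,2].astype(int)
for r in(212,225,240,255): print(r,m[r,360:396])
hsv=cv2.cvtColor(T['image'],cv2.COLOR_BGR2HSV);mk=cv2.inRange(hsv,(3,90,50),(22,255,255));mk[:,:140]=0;mk[:,310:]=0;mk[:150]=0;mk[290:]=0
N,lab,st,cc=cv2.connectedComponentsWithStats(mk)
for i in range(1,N):
    if st[i,4]>4: print('nut blob',cc[i].round(1),st[i],onz(T,cc[i],.013))
```

```text
32.65 [ 0.4628 -0.3193  0.1683] [-0.4357  0.1019  0.3878]
scraper_handle [('scene', []), ('top', [(array([382.312, 238.014]), 0.69)]), ('wrist', [])]
scraper [('scene', [(array([215.992, 303.198]), 0.72)]), ('top', [(array([379.176, 238.182]), 0.9)]), ('wrist', [(array([241.416, 173.712]), 0.7)])]
labels [('scene', [(array([290.416, 308.616]), 0.52)]), ('top', [(array([351.4  , 183.708]), 0.75), (array([267.624, 249.984]), 0.68)]), ('wrist', [(array([227.192,   6.006]), 0.75)])]
pan_mouth [('scene', [(array([278.096, 185.094]), 0.83)]), ('top', [(array([227.808, 214.116]), 0.86), (array([237.104, 246.708]), 0.29)]), ('wrist', [(array([ 19.6 , 134.61]), 0.19)])]
nut_0_centre [('scene', []), ('top', [(array([232.904, 246.582]), 0.57)]), ('wrist', [(array([ 37.016, 119.784]), 0.53)])]
212 [153 160 158 140 126 125 127 128 130 127 108  82  73  76  75  73  69  69  69  86 125 160 180 192 195 197 197 198 197 197 197 197 197 198 196 196]
225 [172 167 156 155 161 150 132 124 124 128 129 130 124  99  75  70  74  73  72  70  68  69  98 144 169 184 193 196 197 196 196 196 196 196 195 195]
240 [169 170 171 171 167 158 149 158 156 137 124 124 127 128 129 127 110  84  69  71  72  71  68  68  69  95 140 166 181 190 195 196 197 196 196 196]
255 [196 191 175 168 168 167 169 167 160 147 159 164 144 126 123 126 126 128 124 105  79  69  71  72  70  69  70  72  80 116 154 173 185 193 197 197]
nut blob [234.5 244. ] [232 242   6   5  26] [0.4598 0.1147 0.013 ]
nut blob [281.6 246.3] [279 244   6   6  27] [ 0.4531 -0.0037  0.013 ]
nut blob [261.3 250.7] [251 246  21  10  87] [0.4425 0.0476 0.013 ]
```

Run:
```python
from place import *
np.set_printoptions(precision=4,suppress=True)
T=cap('top');a=cv2.imread('pics/top.png');b=T['image']
for n,im in(('start',a),('end',b)):
    g=im[:,:,2].astype(int);P=[]
    for r in range(213,263,3):
        d=np.where(g[r,360:398]<100)[0]+360; P.append(((d.min()+d.max())/2,r,d.max()-d.min()+1))
    P=np.array(P);col=g[195:285,:]; k=np.polyfit(P[:,1],P[:,0],1)
    rows=[r for r in range(195,285) if g[r,int(round(np.polyval(k,r)))]<100]
    rc=(min(rows)+max(rows))/2; X=onz(T,(np.polyval(k,rc),rc),.076); e=X-C
    # blade-edge col vs handle-centre col
    bl=[]
    for r in (215,225,235,245,255):
        c=int(round(np.polyval(k,r))); s=im[r,:,2].astype(int)-im[r,:,0]; j=c-4
        while s[j]>9: j-=1
        bl.append(np.polyval(k,r)-j)
    print(n,'slope',k[0],'width',P[:,2].mean(),'rows',min(rows),max(rows),'handle',X,'rest x',e@RX,'y',e@np.array([-.981,-.195,0]),'edge offset px',np.mean(bl))
print(bot.read_state()['time_s'])
```

```text
start slope 0.2144607843137265 width 9.588235294117647 rows 208 267 handle [ 0.4736 -0.2385  0.076 ] rest x 0.0023571367845730425 y -0.0022953173795781305 edge offset px 5.782843137254963
end slope 0.21691176470588397 width 9.117647058823529 rows 209 268 handle [ 0.4712 -0.2383  0.076 ] rest x 0.003049068078606919 y 6.827925017840368e-07 edge offset px 5.483823529411768
33.45
```

The handle is back within ~2.5 mm of its starting place and the blade's slant is the same. The robot is clear and everything is still, so I hand in.

```bash
python3 -c "
from rig import bot
print(bot.hand_in())"
```

```text
the job is handed in; nothing more can be done
None
```

I tipped the pan with the scraper held slantwise across its mouth, ran the nuts into the open tub, let the pan come back and leaned the scraper in its rest again. The job was handed in at about 33.5 s. No verdict is reported, so what follows rests on my own checks.

**Last checks**
- **Nuts:** the top view shows three colour blobs in the open tub, with areas of 26, 27 and 87 px. I read these as 1 + 1 + 3 = 5 nuts, and none show in the pan. The three touching nuts were judged by area and not seen one by one.
- **Pan:** the mouth point is back at its resting row in the scene view (184–185 px, 184 at the start). While tipped, the blade was tilted to about 0.38 rad mouth-down and pressed with about 5–8 N.
- **Scraper:** the handle is within about 2.5 mm of where it started, with the same slant and a matching lean. It is released, and the gripper is clear of it.
- **Label roll:** found in the same place to about 1 px.

**What went wrong on the way**
- **First grasp:** it closed on nothing. The fingertips appeared about 33 mm further back than the stated `tip_extent` of 22 mm. I corrected for this and the second grasp held.
- **First placing:** it met 28–38 N, because the scraper had swung about 0.09 rad in the grip and the edge missed the slot. I lifted off, measured the swing, compensated and placed it cleanly.
- **Networks:** in the last pictures they missed the scraper handle in the scene and wrist views, so its final position comes from pixel measurements in the top view only.

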